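# Nest the mixing bowls and log the set

### The arm

A 7-joint arm with a two-finger parallel gripper is mounted at the origin on the work surface. World frame = base frame: x ahead of the robot, y to its left, z up, the work surface at z = 0. Lengths are in m, angles in rad, forces in N, time in s.
With the tool pointing down it reaches from about 0.4 to 0.85 m from the base axis. Payload 10.4 kg.
Tool frame: the origin (TCP) lies at the very end of the fingers, on their centre line; the grasp point (between the pads) lies 19 mm behind it; z points along the fingers, y is the direction in which the jaws open and shut (so a half turn about z gives the same grasp; the last joint's range is limited). The gripper opens to 85 mm and grips with 20 to 120 N. Pads are 22 mm wide; open, the fingers measure 114 mm over their backs; the gripper's body (76 mm by 85 mm) begins 54 mm behind the grasp point. The pads swing forward as they close: fully open they stand 13 mm farther back than shut.
Start: joints at [-1.145, 0.332, -0.065, 1.46, 0.022, 1.35, -0.088], TCP at [0.271, 0.563, 0.231] pointing down, gripper open.
Joint ranges: [-2.6, 2.6], [-0.5, 2.12], [-1.47, 1.34], [0.16, 2.42], [-1.27, 4.41], [0.06, 2.06], [-2.6, 2.6]. Speed limits (rad/s): [2.22, 2.22, 2.79, 2.79, 3.14, 3.14, 3.14].

### API

Orientations are given as a 3x3 rotation matrix whose columns are the frame's x, y, z axes.
In Python, from rig import sense, grab_frame, ticket gives the robot as it stands. The module is installed in compiled form; this text tells all that it offers.
- The arm moves only by the tool jog_arm, never from a script. Its argument "increments" is a list of rows, each a list of 6 numbers: the shift along the tool's x, y, z in mm, then the turn, a rotation vector about the tool's x, y, z in rad. In form: [[tx, ty, tz, rx, ry, rz], ...]. A call has 1 to 5 rows; each row is the pose to reach, as a shift and turn from the pose commanded when the call began, along the tool's axes at that moment; what a row does not reach only later rows make up. A row lasts 1/10 s, in which the tool goes at most 50 mm and 8.59 degrees, less where a joint would pass 70% of its speed; a pose out of reach is approached as far as the arm can. A call with a gripper value outside its range is refused whole. "jaw" is the opening, from 0 (shut) to 1 (fully open), set as the call begins (left out, the last holds). The fingers move at their own pace and stop on an object; the grip force is fixed at half the most. Time passes only in rows, so rows that repeat a pose let the fingers close. It gives the time, the measured TCP pose, the force and the opening at its end, in the units of the state.
- sense(): the state, without advancing time (a new reading comes with each control period).
- grab_frame(name): name is "scene" or "side" or "wrist"; returns a dict with "img" (384x512x3 uint8, blue, green, red), "vfov" (degrees; the focal length in pixels is half the picture's height over the tangent of half this angle, whatever the lens; pixels are square), "cx", "cy" (the principal point, pixels), "origin" and "rotation" of the camera in the world; the wrist camera has in their place "T_tool_cam" (4x4, takes a point from camera to tool coordinates, whose origin is the TCP and whose axes are the flange's). Camera axes: x right, y up, looking along -z (the intrinsics and any distortion apply to the point x, -y, -z); pixel columns grow to the right and rows downward; lengths in m; the calibration is good to about 2 mm. A picture is of the moment at which its call begins: read the wrist's pose just before it. There is no depth.
- ticket.sign_off(): hands the job in, once; it reports no verdict.
The state is a dict: "time_s": time; "qpos": joint angles; "joint_velocities": joint speeds; "tau": joint torques, N m; "tool_pos": TCP position; "tool_rot": TCP orientation; "contact_force": force on the tool from outside, world axes, zero at the start; "ft_torque": the same for the moment, N m; "finger_gap": finger opening in m.
Only numpy, scipy, OpenCV 4.12 (cv2) and the standard library are available. Lean on these libraries where they do the work, as an engineer would, in place of code of your own. Each camera call takes 0.05 s, during which the arm holds its last target.

### The job

Tidy the chocolate counter: first take the scraper off the largest white bowl and lay it flat in the aluminium utensil tray. Then nest all the bowls that are there inside one another in order of size, each standing level on the floor of the next larger one, with the largest standing wholly on the round cork mat. Last, log the set on the tally counter by swinging its sprung lever right to the stop and letting it go back; do not knock over or shove aside the two small jars between the bowls.

Things in the scene. Friction and masses are not known exactly. Their poses are not given: they have to be found in the camera images.
- bowl_a: White thick-walled mixing bowl, round, number 1 of five by size, open at the top. Rim outer diameter 160 mm, foot diameter 140 mm, height 80 mm, wall 8 mm thick up to the rim, inner floor 14 mm above the underside; 300 g. Origin: centre of its underside, z up along its axis. The largest; always there; a scraper lies across its rim at the start.
- bowl_b: White thick-walled mixing bowl, round, number 2 of five by size, open at the top. Rim outer diameter 136 mm, foot diameter 116 mm, height 80 mm, wall 8 mm thick up to the rim, inner floor 14 mm above the underside; 240 g. Origin: centre of its underside, z up along its axis. May be absent.
- bowl_c: White thick-walled mixing bowl, round, number 3 of five by size, open at the top. Rim outer diameter 112 mm, foot diameter 92 mm, height 80 mm, wall 8 mm thick up to the rim, inner floor 14 mm above the underside; 180 g. Origin: centre of its underside, z up along its axis. May be absent.
- bowl_d: White thick-walled mixing bowl, round, number 4 of five by size, open at the top. Rim outer diameter 90 mm, foot diameter 70 mm, height 80 mm, wall 8 mm thick up to the rim, inner floor 14 mm above the underside; 130 g. Origin: centre of its underside, z up along its axis. May be absent.
- bowl_e: White thick-walled mixing bowl, round, number 5 of five by size, open at the top. Rim outer diameter 70 mm, foot diameter 50 mm, height 80 mm, wall 8 mm thick up to the rim, inner floor 14 mm above the underside; 90 g. Origin: centre of its underside, z up along its axis. May be absent.
- scraper: Dough scraper 220 mm long, lying flat: a wooden handle 22 mm wide, 16 mm high from x = -110 to +15 mm, then a flat grey blade 62 mm wide, 8 mm thick from x = +10 to +110 mm. Origin: middle of its underside; x along it towards the blade, z up. It balances near its origin; 90 g.
- tray: Fixed shallow open aluminium utensil tray, 290 mm (its x) by 125 mm (its y), 30 mm high, wall and floor 4 mm. Origin: centre of its underside.
- mat_top (a point): Centre of the upper face of the fixed round cork mat, 200 mm in diameter, 6 mm thick.
- tally_lever (a joint): Lever of the tally counter, rad: 0 at rest, 0.9 at its stop. It turns counter-clockwise as seen from above, about a vertical pin; a spring (2 N at the post at rest, 4 N at the stop) brings it back.
- lever_post (a point): Upright round black post on the end of the lever arm, 18 mm in diameter, top at 111 mm and arm's upper face at 71 mm above the counter. The point is on its axis at the top; it moves with the lever, 95 mm from the pin.
- lever_pivot (a point): Pin about which the lever turns, on top of the tally counter: a fixed grey housing 90 x 100 mm, 55 mm high, centred under this point. Its x axis points from the front of the housing to the back; the lever sticks out over the front (-x).
- jar_a: Small amber jar, 40 mm in diameter, 60 mm high, a bystander. Origin: centre of its underside.
- jar_b: Small brown jar, 40 mm in diameter, 55 mm high, a bystander. Origin: centre of its underside.
Mind the look-alikes: they are no part of the job. What is shaped like the bowl_b but purple is not meant.

How it is judged:
On the way, in this order (a step that is already met when the one before it is completed fails the run):
1. the scraper lies flat in the utensil tray (x of scraper in the frame of tray between -0.05 and 0.05 m and y of scraper in the frame of tray between -0.05 and 0.05 m and z of scraper in the frame of tray between 0 and 0.016 m and angle between scraper's own z axis and vertical below 0.12 rad and linear speed of scraper below 0.03 m/s), for 0.2 s.
2. all bowls present are nested in size order on the cork mat (horizontal distance between bowl_a and mat_top below 0.035 m and z of bowl_a in the frame of mat_top between -0.004 and 0.005 m and angle between each of bowl_a, bowl_b, bowl_c, bowl_d, bowl_e's own z axis and vertical below 0.1 rad and linear speed of each of bowl_a, bowl_b, bowl_c, bowl_d, bowl_e below 0.03 m/s and z of bowl_b in the frame of bowl_a between 0.008 and 0.019 m and horizontal distance between bowl_b and bowl_a below 0.018 m and z of bowl_c in the frame of bowl_a between 0.008 and 0.033 m and horizontal distance between bowl_c and bowl_a below 0.03 m and z of bowl_c in the frame of bowl_b between 0.008 and 0.019 m and horizontal distance between bowl_c and bowl_b below 0.018 m and z of bowl_d in the frame of bowl_a between 0.008 and 0.047 m and horizontal distance between bowl_d and bowl_a below 0.041 m and z of bowl_d in the frame of bowl_b between 0.008 and 0.033 m and horizontal distance between bowl_d and bowl_b below 0.029 m and z of bowl_d in the frame of bowl_c between 0.008 and 0.019 m and horizontal distance between bowl_d and bowl_c below 0.017 m and z of bowl_e in the frame of bowl_a between 0.008 and 0.061 m and horizontal distance between bowl_e and bowl_a below 0.051 m and z of bowl_e in the frame of bowl_b between 0.008 and 0.047 m and horizontal distance between bowl_e and bowl_b below 0.039 m and z of bowl_e in the frame of bowl_c between 0.008 and 0.033 m and horizontal distance between bowl_e and bowl_c below 0.027 m and z of bowl_e in the frame of bowl_d between 0.008 and 0.019 m and horizontal distance between bowl_e and bowl_d below 0.016 m), for 0.2 s.
3. the tally lever is swung to its stop (value of joint tally_lever above 0.84 rad), for 0.05 s.
At the end, for the whole second after the job is handed in: Present bowls nested by size, level (0.1 rad), each on the next larger one's floor (5 mm); largest flat on the cork mat, centres within 35 mm; scraper flat on the tray floor, middle within 50 mm of the tray's along both axes; lever back below 0.08 rad after passing 0.84; all at rest (all of step 1 and all of step 2 and value of joint tally_lever below 0.08 rad); the robot touches nothing.
It fails at once if a small jar is knocked over (0.5 rad) or shoved more than 60 mm (angle between any of jar_a, jar_b's own z axis and vertical above 0.5 rad or distance of any of jar_a, jar_b from where it was at the start of the episode above 0.06 m).
Of bowl_b, bowl_c, bowl_d, bowl_e only 2 to 4 are there at a start; the rules pass over those that are not, and their reading is None.
At some moment in a run one of bowl_b, bowl_c, bowl_d, bowl_e may be knocked a few centimetres aside while the robot is not near it.
It also fails if it takes over 210 s, if anything falls off the work surface, if the arm or the gripper's body presses on something with over 40 N, if the wrist force passes 120 N, or if a joint passes its speed limit or range.

## Working session

There is one attempt and no reset: what is moved stays moved. The work goes in short steps, Python scripts to look and compute and a tool call to move; the robot and the scene stay as the last step left them, time stands still between calls to the robot, and variables do not carry over. Pictures are saved under pics/ and viewed, and the job is handed in when it is done.

Besides the shell and the picture viewer there is one more tool, called by a JSON object that holds its "name" and its "arguments", one argument or row to a line. jog_arm: Moves the arm, as the interface text tells. Its arguments: {"type":"object","properties":{"increments":{"type":"array","items":{"type":"array","items":{"type":"number"}}},"jaw":{"type":"number"}},"required":["increments"]}

```bash
mkdir -p pics; cat > h.py <<'E'
import numpy as np, cv2
from rig import sense, grab_frame, ticket
def save(f,n): cv2.imwrite('pics/'+n,f['img'])
E
python3 - <<'E'
from h import *
s=sense(); print({k:np.round(v,3).tolist() for k,v in s.items()})
for n in ['scene','side','wrist']:
    f=grab_frame(n); save(f,n+'0.png'); print(n,{k:(np.round(v,3).tolist() if k!='img' else v.shape) for k,v in f.items()})
E
```

```text
{'time_s': 0.0, 'qpos': [-1.145, 0.333, -0.065, 1.461, 0.022, 1.35, -0.089], 'joint_velocities': [-0.002, 0.0, -0.002, 0.001, -0.0, -0.001, -0.001], 'tau': [0.0, -62.545, 0.049, -39.161, 0.016, 0.01, -0.0], 'tool_pos': [0.271, 0.563, 0.231], 'tool_rot': [[-0.901, 0.434, -0.001], [0.434, 0.901, -0.001], [-0.0, -0.001, -1.0]], 'contact_force': [-0.232, -0.599, 1.025], 'ft_torque': [-0.061, 0.017, 0.013], 'finger_gap': 0.085}
scene {'img': (384, 512, 3), 'vfov': 46.893, 'cx': 259.035, 'cy': 190.173, 'origin': [1.02, -0.401, 1.146], 'rotation': [[0.614, -0.653, 0.443], [0.789, 0.515, -0.335], [-0.009, 0.555, 0.832]]}
side {'img': (384, 512, 3), 'vfov': 54.946, 'cx': 251.727, 'cy': 185.474, 'origin': [-0.058, -0.651, 0.749], 'rotation': [[0.794, 0.381, -0.474], [-0.607, 0.47, -0.641], [-0.021, 0.796, 0.604]]}
wrist {'img': (384, 512, 3), 'vfov': 60.201, 'cx': 254.343, 'cy': 190.06, 'T_tool_cam': [[0.001, 0.959, 0.283, 0.072], [1.0, -0.0, -0.0, -0.0], [-0.0, 0.283, -0.959, -0.144], [0.0, 0.0, 0.0, 1.0]]}
```

View pics/scene0.png

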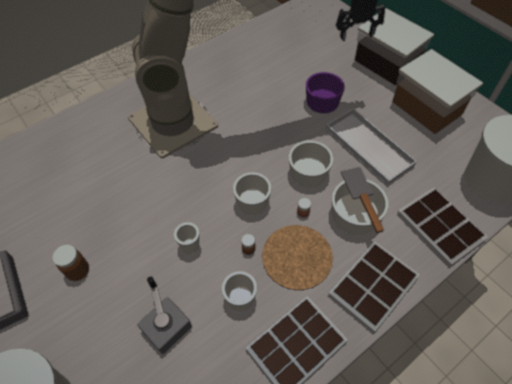

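View pics/side0.png

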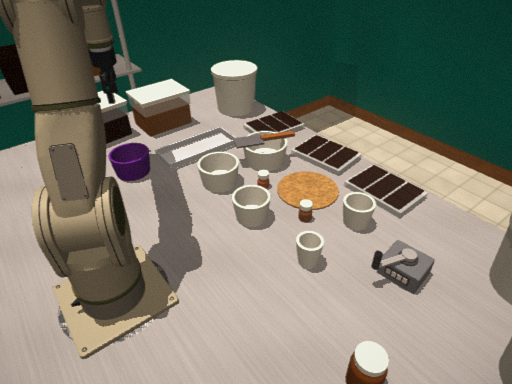

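View pics/wrist0.png

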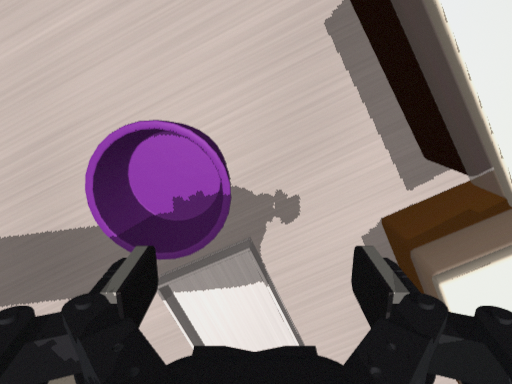

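```bash
cat >> h.py <<'E'
def K(f):
    fl=f['img'].shape[0]/2/np.tan(np.radians(f['vfov'])/2); return fl,f['cx'],f['cy']
def pose(f,s=None):
    if 'origin' in f: return np.array(f['origin']),np.array(f['rotation'])
    T=np.array(f['T_tool_cam']); R=np.array(s['tool_rot']); return np.array(s['tool_pos'])+R@T[:3,3],R@T[:3,:3]
def ray(f,uv,z,s=None):
    fl,cx,cy=K(f); o,R=pose(f,s); uv=np.atleast_2d(uv).astype(float)
    d=np.c_[(uv[:,0]-cx)/fl,-(uv[:,1]-cy)/fl,-np.ones(len(uv))]@R.T
    return o+d*((z-o[2])/d[:,2])[:,None]
def proj(f,P,s=None):
    fl,cx,cy=K(f); o,R=pose(f,s); p=(np.atleast_2d(P)-o)@R
    return np.c_[cx-fl*p[:,0]/p[:,2]*1, cy+fl*p[:,1]/p[:,2]]
def fitc(P):
    A=np.c_[2*P[:,:2],np.ones(len(P))]; b=(P[:,:2]**2).sum(1); c=np.linalg.lstsq(A,b,rcond=None)[0]
    return c[:2],np.sqrt(c[2]+c[0]**2+c[1]**2)
E
python3 - <<'E'
import cv2
i=cv2.imread('pics/scene0.png')
def crop(i,x0,y0,x1,y1,k,n): cv2.imwrite('pics/'+n,cv2.resize(i[y0:y1,x0:x1],None,fx=k,fy=k,interpolation=cv2.INTER_CUBIC))
crop(i,270,60,470,210,4,'s_a.png'); crop(i,140,140,340,290,4,'s_b.png'); crop(i,130,210,330,360,4,'s_c.png')
j=cv2.imread('pics/side0.png'); crop(j,180,110,380,260,4,'d_a.png')
E
```

```text
(no output)
```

View pics/s_a.png

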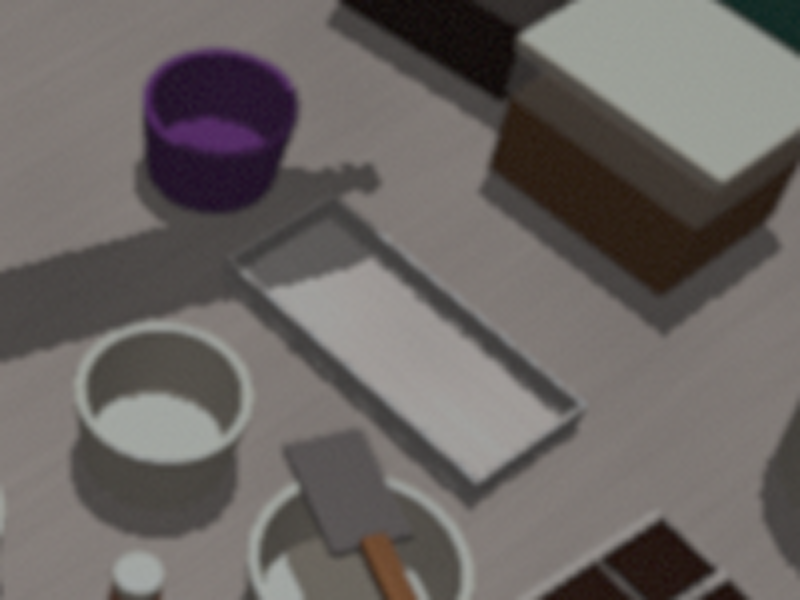

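View pics/s_c.png

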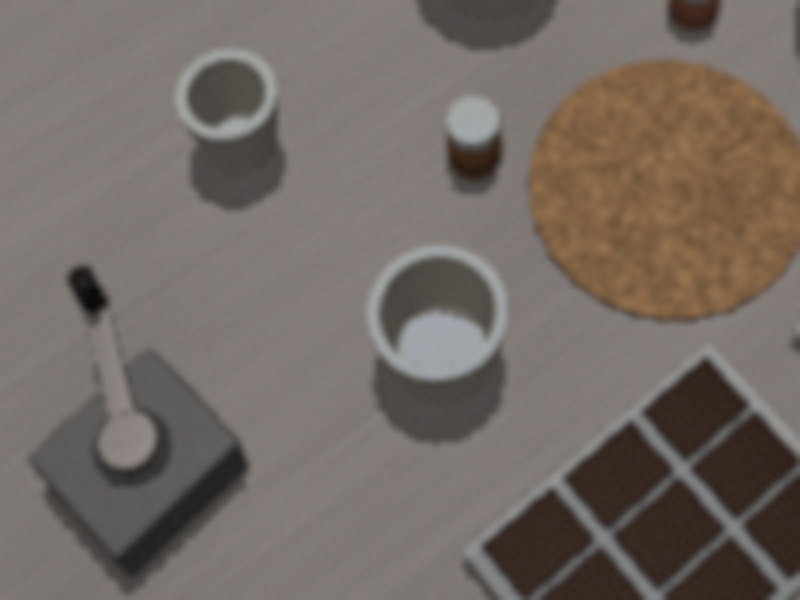

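```bash
python3 - <<'E'
from h import *
f=grab_frame('scene')
print(f['img'][158,289],f['img'][150,270])
def go(name,off,pts,z):
    uv=np.array(pts)/4.+np.array(off)-0.375
    P=ray(f,uv,z); c,r=fitc(P); print(name,np.round(c,3),'diam',round(2*r*1000),'res',np.round((np.hypot(*(P[:,:2]-c).T)-r)*1000,1))
A=(270,60);C=(130,210);B=(140,140)
go('b',A,[(75,395),(252,395),(163,323),(165,465)],.08)
go('purp',A,[(143,110),(298,110),(220,48)],.08)
go('e',C,[(177,95),(276,95),(226,50),(227,140)],.08)
go('d',C,[(368,312),(507,312),(438,245),(438,380)],.08)
go('mat',C,[(528,185),(665,58),(680,320),(800-5,290)],.006)
go('jarB',C,[(446,120),(501,120),(473,96),(473,146)],.055)
for n,u in dict(pivot=(127,440),post=(80,270)).items(): print(n,ray(f,np.array(u)/4+np.array(C)-.375,.075 if n=='pivot' else .111)[0])
for u in [(230,258),(335,202),(583,405),(477,487)]: print('tray',ray(f,np.array(u)/4+np.array(A)-.375,.03)[0])
i=f['img']; h=cv2.resize(i[150:250,300:433],None,fx=6,fy=6,interpolation=cv2.INTER_CUBIC); cv2.imwrite('pics/s_d.png',h)
E
```

```text
[145 152 151] [ 93  97 102]
b [0.456 0.223] diam 135 res [-0.5 -0.5  0.5  0.6]
purp [0.249 0.471] diam 134 res [0. 0. 0.]
e [ 0.441 -0.215] diam 69 res [-0.5 -0.5  0.5  0.5]
d [ 0.655 -0.193] diam 89 res [-0.4 -0.4  0.4  0.4]
mat [0.66  0.011] diam 208 res [ 2.8 -1.8 -4.8  3.6]
jarB [ 0.551 -0.087] diam 38 res [-0.2 -0.1  0.2  0.1]
pivot [ 0.60233535 -0.3906326   0.075     ]
post [ 0.5061659  -0.35897136  0.111     ]
tray [0.35736303 0.39117416 0.03      ]
tray [0.36597111 0.50553089 0.03      ]
tray [0.64414489 0.50378804 0.03      ]
tray [0.64681582 0.37981253 0.03      ]
```

View pics/s_d.png

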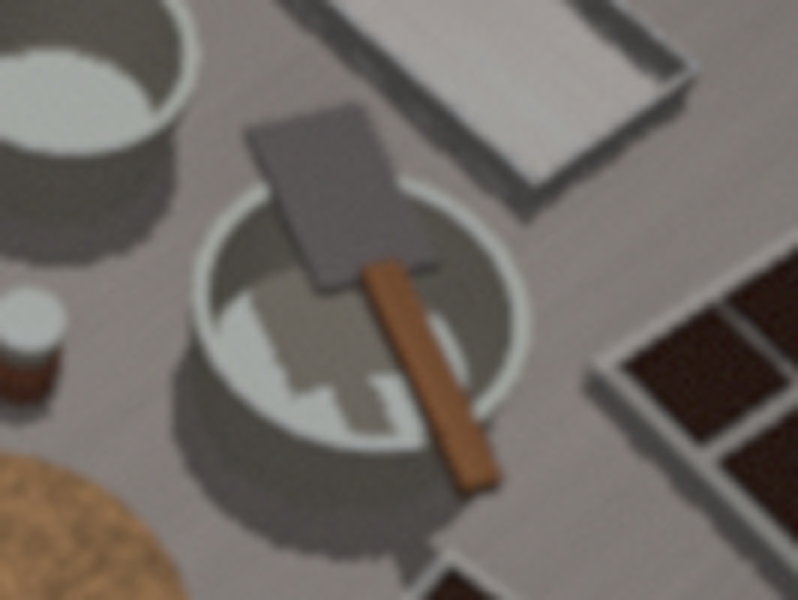

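View pics/s_b.png

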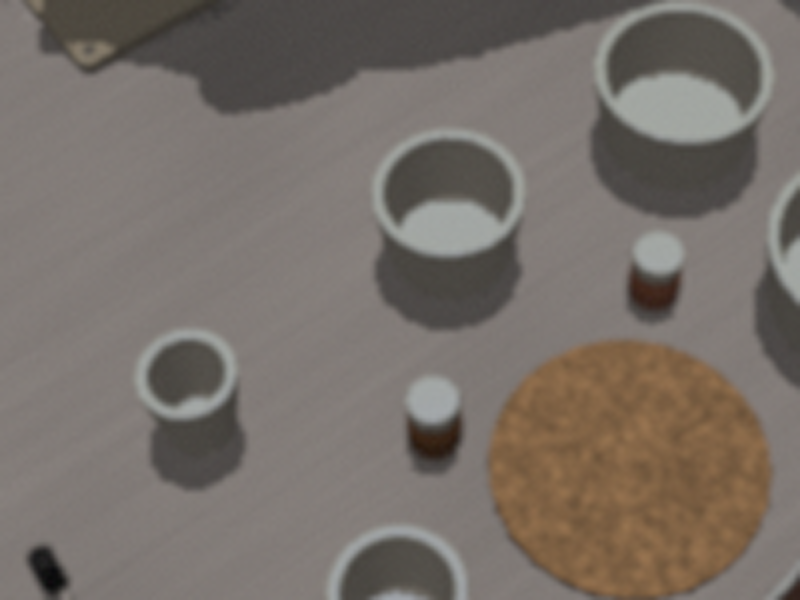

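View pics/d_a.png

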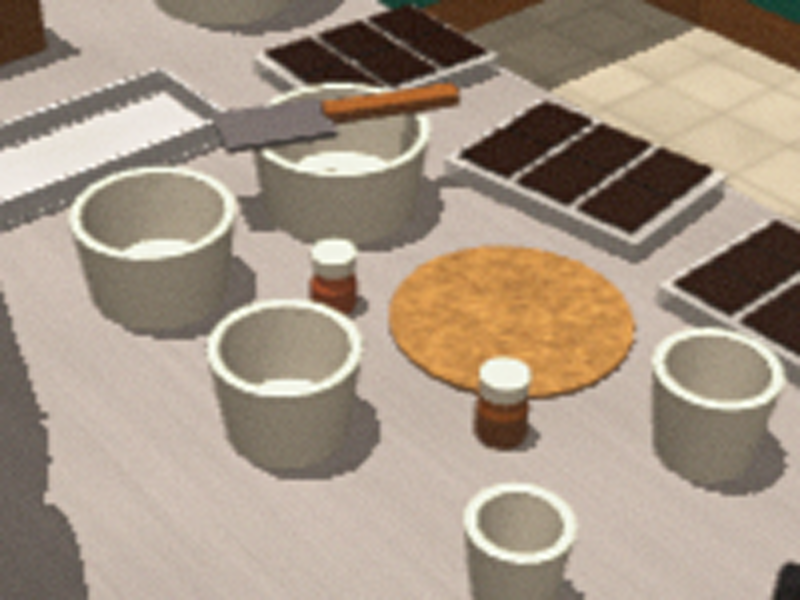

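Candidates (scene image): white bowls a(360,205), b(311,162), c(252,190), d(240,290), e(187,236); the purple bowl (324,92) and white bucket (500,160) are look-alikes to leave alone; the scraper (362,200) is the only one. The close crops confirm it lies across the largest white bowl, blade towards the tray.

```bash
python3 - <<'E'
from h import *
f=grab_frame('scene'); g=grab_frame('side')
def go(name,off,k,pts,z,f=f):
    uv=np.array(pts)/k+np.array(off)-0.5+.5/k
    P=ray(f,uv,z); c,r=fitc(P); print(name,np.round(c,3),'diam',round(2*r*1000),'res',np.round((np.hypot(*(P[:,:2]-c).T)-r)*1000,1))
B=(140,140);D=(300,150);S=(180,110)
go('a',D,6,[(193,285),(532,310),(375,452),(440,185),(250,400)],.08)
go('c',B,4,[(373,190),(525,190),(449,130),(449,256)],.08)
go('mat',B,4,[(488,460),(630,340),(771,460),(630,599)],.006)
go('jarA',B,4,[(632,252),(684,252),(658,232),(658,276)],.06)
go('b side',S,4,[(70,222),(237,218),(152,168),(155,255)],.08,g)
go('c side',S,4,[(208,345),(361,350),(285,298),(285,398)],.08,g)
go('d side',S,4,[(652,365),(784,380),(715,328),(717,409)],.08,g)
go('e side',S,4,[(463,525),(577,525),(520,484),(520,566)],.08,g)
go('mat side',S,4,[(388,315),(635,325),(510,247),(515,397)],.006,g)
for n,u,z in [('blade',(245,130),.088),('blade',(352,102),.088),('blade',(437,266),.088),('blade',(322,292),.088),('hnd0',(363,265),.096),('hnd0',(400,262),.096),('hnd1',(498,478),.096),('hnd1',(460,488),.096)]:
    print(n,np.round(ray(f,np.array(u)/6+np.array(D)-.417,z)[0],3))
m=(np.int32(f['img'][...,2])-f['img'][...,0])>45
n,l,st,ce=cv2.connectedComponentsWithStats(m.astype(np.uint8)); 
for k in range(1,n):
    if st[k,4]>60: print(st[k],ce[k])
E
```

```text
a [0.657 0.233] diam 161 res [-0.2 -1.2  1.2  0.9 -0.7]
c [0.433 0.017] diam 111 res [ 0.  0. -0. -0.]
mat [0.654 0.005] diam 199 res [ 0. -0.  0. -0.]
jarA [0.558 0.111] diam 38 res [ 0.  0. -0. -0.]
b side [0.458 0.229] diam 134 res [ 2.3  2.3 -1.8 -2.9]
c side [0.433 0.02 ] diam 113 res [-1.  -1.   1.   1.1]
d side [ 0.656 -0.19 ] diam 90 res [-0. -0.  0.  0.]
e side [ 0.441 -0.213] diam 71 res [-0.1 -0.1  0.1  0.1]
mat side [0.655 0.008] diam 200 res [-0. -0.  0.  0.]
blade [0.553 0.254 0.088]
blade [0.573 0.308 0.088]
blade [0.667 0.27  0.088]
blade [0.644 0.217 0.088]
hnd0 [0.648 0.238 0.096]
hnd0 [0.658 0.253 0.096]
hnd1 [0.766 0.204 0.096]
hnd1 [0.759 0.187 0.096]
[361 194  22  37 247] [371.3805668  212.10121457]
[ 263  226   69   63 3472] [296.97551843 256.9297235 ]
```

```bash
cat >> h.py <<'E'
from scipy.spatial.transform import Rotation as Ro
def Rt(yaw,lean=0):
    """tool down, tool x at yaw deg; then lean about tool x by rad (positive: body leans...)"""
    c,s=np.cos(np.radians(yaw)),np.sin(np.radians(yaw))
    return np.array([[c,s,0],[s,-c,0],[0,0,-1.]])@Ro.from_rotvec([lean,0,0]).as_matrix()
def plan(p,R):
    s=sense(); R0=np.array(s['tool_rot']); p0=np.array(s['tool_pos'])
    t=R0.T@(np.array(p)-p0)*1000; r=Ro.from_matrix(R0.T@R).as_rotvec()
    print('row',np.round(t,1).tolist(),np.round(r,3).tolist(),'rows>=',round(max(np.linalg.norm(t)/50,np.degrees(np.linalg.norm(r))/8.59),1),'t',round(s['time_s'],2),'F',np.round(s['contact_force'],1),'gap',round(float(s['finger_gap'])*1000,1),'p',np.round(p0,3))
E
python3 -c "
from h import *
plan([.671,.235,.2],Rt(156.8))"
```

```text
row [-502.6, -122.1, 31.1] [-0.0, -0.0, -0.044] rows>= 10.4 t 0.3 F [ 0.9 -0.4 -0.2] gap 86.0 p [0.271 0.563 0.231]
```

{"name": "jog_arm", "arguments": {
  "increments": [
    [-502.5,-122,31,0,0,-0.044],
    [-502.5,-122,31,0,0,-0.044],
    [-502.5,-122,31,0,0,-0.044],
    [-502.5,-122,31,0,0,-0.044],
    [-502.5,-122,31,0,0,-0.044]
  ],
  "jaw": 0.6
}}

```text
time_s: 0.8
tool_pos: [0.4654, 0.4034, 0.2164]
tool_rot: [[-0.919, 0.394, 0.0], [0.394, 0.919, 0.0], [-0.0, 0.0, -1.0]]
contact_force: [1.6, 0.3, -0.2]
finger_gap: 0.051
```

```bash
python3 -c "
from h import *
plan([.671,.235,.2],Rt(156.8))"
```

```text
row [-255.2, -73.8, 16.4] [0.0, 0.0, 0.0] rows>= 5.3 t 0.8 F [ 1.6  0.3 -0.2] gap 51.0 p [0.465 0.403 0.216]
```

{"name": "jog_arm", "arguments": {
  "increments": [
    [-248,-72,16,0,0,0],
    [-248,-72,16,0,0,0],
    [-248,-72,16,0,0,0],
    [-248,-72,16,0,0,0],
    [-248,-72,16,0,0,0]
  ]
}}

```text
time_s: 1.3
tool_pos: [0.6583, 0.2452, 0.2008]
tool_rot: [[-0.919, 0.393, 0.0], [0.393, 0.919, 0.0], [-0.0, 0.0, -1.0]]
contact_force: [0.4, 0.8, -0.5]
finger_gap: 0.0515
```

{"name": "jog_arm", "arguments": {
  "increments": [
    [0,0,0,0,0,0],
    [0,0,0,0,0,0]
  ]
}}

```text
time_s: 1.5
tool_pos: [0.6577, 0.245, 0.2001]
tool_rot: [[-0.918, 0.396, -0.001], [0.396, 0.918, -0.001], [0.0, -0.001, -1.0]]
contact_force: [0.3, 0.9, -0.9]
finger_gap: 0.0513
```

```bash
python3 -c "
from h import *
plan([.671,.235,.13],Rt(156.8))
s=sense(); f=grab_frame('wrist'); save(f,'w1.png')"
```

```text
row [-16.2, -3.8, 70.1] [-0.001, -0.0, -0.003] rows>= 1.4 t 1.5 F [ 0.3  0.9 -0.9] gap 51.3 p [0.658 0.245 0.2  ]
```

View pics/w1.png

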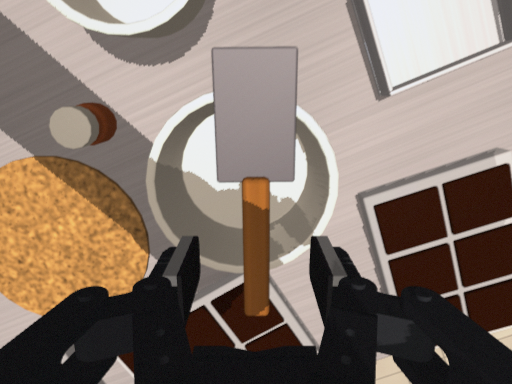

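```bash
python3 -c "
from h import *
s=sense(); f=grab_frame('wrist')
for u,z in [((212,47),.088),((297,46),.088),((214,181),.088),((295,180),.088),((243,179),.096),((268,179),.096),((245,315),.096),((269,315),.096)]: print(np.round(ray(f,u,z,s)[0],4))
c,r=fitc(ray(f,[(147,175),(338,175),(205,95),(295,95),(170,240)],.08,s)); print(c,r)
c,r=fitc(ray(f,[(150,235),(45,155),(120,183),(110,295)],.006,s)); print('mat',c,r)
for u in [(382,97),(348,0)]: print('tray',ray(f,u,.03,s))
"
```

```text
[0.5502 0.2595 0.088 ]
[0.5735 0.3157 0.088 ]
[0.6407 0.2186 0.088 ]
[0.6655 0.2786 0.088 ]
[0.6465 0.2417 0.096 ]
[0.6542 0.2595 0.096 ]
[0.7604 0.1936 0.096 ]
[0.7687 0.213  0.096 ]
[0.65564189 0.23755547] 0.08003614668455104
mat [0.64756017 0.02795419] 0.08717935579774068
tray [[0.64043158 0.3809168  0.03      ]]
tray [[0.55294692 0.37762542 0.03      ]]
```

```bash
python3 -c "
from h import *
plan([.670,.241,.079],Rt(157.2))"
```

```text
row [-15.5, -1.0, 121.8] [0.001, -0.001, -0.005] rows>= 2.5 t 1.6 F [-0.   1.  -0.2] gap 51.2 p [0.656 0.248 0.201]
```

{"name": "jog_arm", "arguments": {
  "increments": [
    [-14,-2,60,0,0,0],
    [-14,-2,80,0,0,0],
    [-14,-2,80,0,0,0]
  ]
}}

```text
time_s: 1.9
tool_pos: [0.6656, 0.2396, 0.1159]
tool_rot: [[-0.92, 0.392, -0.008], [0.392, 0.92, -0.003], [0.006, -0.005, -1.0]]
contact_force: [-0.0, 0.5, -1.3]
finger_gap: 0.0515
```

```bash
python3 -c "
from h import *
for i in range(5):
  s=sense();print(np.round(s['tool_pos'],4),np.round(s['joint_velocities'],3).max()); f=grab_frame('wrist')
save(f,'w2.png')
plan([.670,.241,.079],Rt(157.2))"
```

```text
[0.6656 0.2396 0.1159] 0.068
[0.6671 0.2403 0.1194] 0.019
[0.6685 0.2407 0.1219] 0.006
[0.6694 0.2409 0.1234] 0.005
[0.6698 0.2407 0.1239] 0.004
row [0.2, 0.4, 44.9] [0.003, 0.002, -0.006] rows>= 0.9 t 2.15 F [-0.5  0.4  0.7] gap 51.5 p [0.67  0.24  0.124]
```

View pics/w2.png

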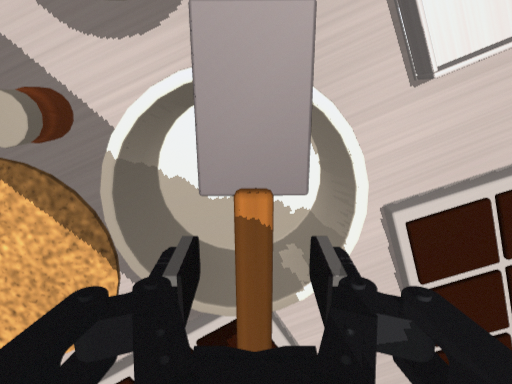

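{"name": "jog_arm", "arguments": {
  "increments": [
    [0,0,25,0,0,0],
    [0,0,45,0,0,0],
    [0,0,45,0,0,0],
    [0,0,45,0,0,0],
    [0,0,45,0,0,0]
  ]
}}

```text
time_s: 2.65
tool_pos: [0.6701, 0.2397, 0.0782]
tool_rot: [[-0.919, 0.394, 0.003], [0.394, 0.919, 0.001], [-0.002, 0.002, -1.0]]
contact_force: [-0.1, 0.1, -0.3]
finger_gap: 0.0509
```

{"name": "jog_arm", "arguments": {
  "increments": [
    [0,0,0,0,0,0],
    [0,0,0,0,0,0],
    [0,0,0,0,0,0],
    [0,0,0,0,0,0],
    [0,0,0,0,0,0]
  ],
  "jaw": 0
}}

```text
time_s: 3.15
tool_pos: [0.6696, 0.2394, 0.0771]
tool_rot: [[-0.919, 0.394, 0.001], [0.394, 0.919, 0.001], [-0.001, 0.001, -1.0]]
contact_force: [-1.9, -1.1, 6.1]
finger_gap: 0.0209
```

Gripped (gap ≈ 21 mm). Lift.

{"name": "jog_arm", "arguments": {
  "increments": [
    [0,0,-20,0,0,0],
    [0,0,-45,0,0,0],
    [0,0,-70,0,0,0],
    [0,0,-70,0,0,0],
    [0,0,-70,0,0,0]
  ]
}}

```text
time_s: 3.65
tool_pos: [0.6691, 0.2392, 0.1459]
tool_rot: [[-0.919, 0.394, 0.0], [0.394, 0.919, 0.0], [-0.0, 0.0, -1.0]]
contact_force: [-0.9, -0.9, -2.3]
finger_gap: 0.0209
```

```bash
python3 -c "
from h import *
f=grab_frame('scene')
i=f['img']; cv2.imwrite('pics/s2.png',cv2.resize(i[60:260,270:470],None,fx=3,fy=3))
f=grab_frame('side'); i=f['img']; cv2.imwrite('pics/d2.png',cv2.resize(i[60:260,130:330],None,fx=3,fy=3))
plan([.504,.445,.147],Rt(180))"
```

```text
row [232.2, 124.6, -2.4] [-0.001, -0.002, -0.405] rows>= 5.3 t 3.75 F [ 0.2  0.1 -0.2] gap 20.6 p [0.668 0.239 0.144]
```

View pics/s2.png

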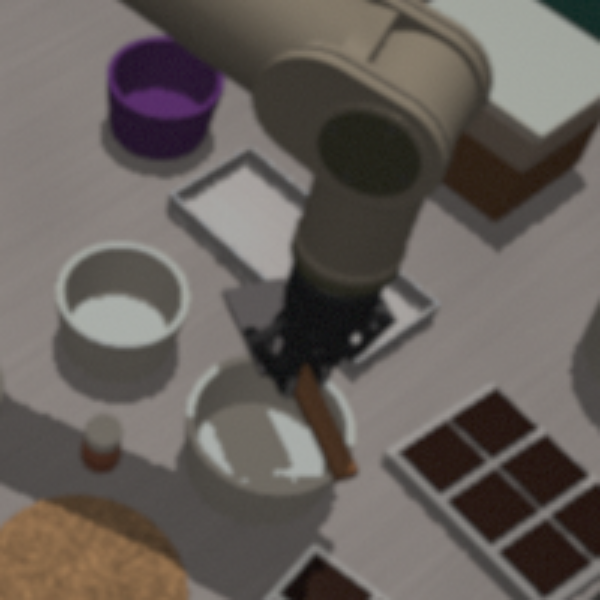

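View pics/d2.png

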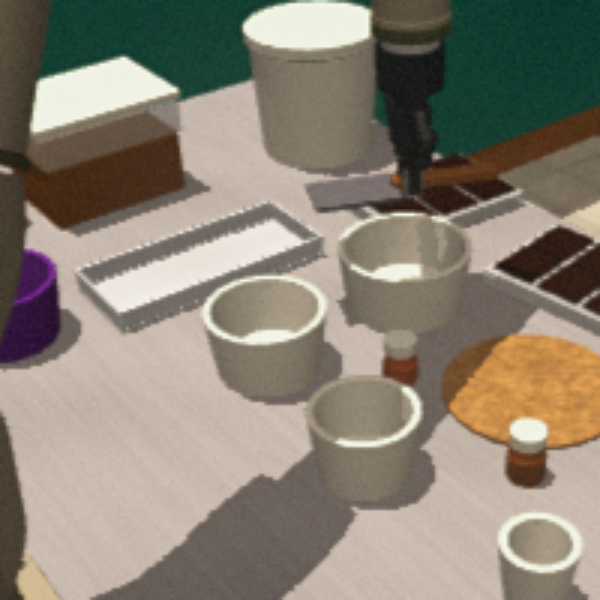

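Scraper held level. Move over the tray; refine the tray pose from the side view too.

```bash
python3 -c "
from h import *
f=grab_frame('side')
P=np.array([ray(f,np.array(u)/3+np.array([130,60])-.33,.03)[0] for u in [(78,272),(272,204),(323,242),(124,313)]])
print(np.round(P,3),P.mean(0)); f['img']
"
```

```text
[[0.359 0.509 0.03 ]
 [0.643 0.502 0.03 ]
 [0.637 0.375 0.03 ]
 [0.361 0.39  0.03 ]] [0.49979871 0.44413829 0.03      ]
```

{"name": "jog_arm", "arguments": {
  "increments": [
    [232,124,-2,0,0,-0.4],
    [232,124,-2,0,0,-0.4],
    [232,124,-2,0,0,-0.4],
    [232,124,-2,0,0,-0.4],
    [232,124,-2,0,0,-0.4]
  ]
}}

```text
time_s: 4.3
tool_pos: [0.511, 0.4353, 0.1468]
tool_rot: [[-1.0, 0.005, -0.001], [0.005, 1.0, -0.001], [0.001, -0.001, -1.0]]
contact_force: [1.3, 1.2, -0.4]
finger_gap: 0.0207
```

{"name": "jog_arm", "arguments": {
  "increments": [
    [0,0,0,0,0,0],
    [0,0,0,0,0,0],
    [0,0,0,0,0,0]
  ]
}}

```text
time_s: 4.6
tool_pos: [0.5136, 0.4329, 0.1471]
tool_rot: [[-1.0, 0.006, -0.0], [0.006, 1.0, -0.001], [0.0, -0.001, -1.0]]
contact_force: [-0.1, -0.7, -0.5]
finger_gap: 0.0207
```

```bash
python3 -c "
from h import *
plan([.504,.445,.077-.08+.004+.004],Rt(180))
save(grab_frame('wrist'),'w3.png')"
```

```text
row [9.7, 12.2, 142.1] [-0.001, -0.0, -0.006] rows>= 2.9 t 4.6 F [-0.1 -0.7 -0.5] gap 20.7 p [0.514 0.433 0.147]
```

View pics/w3.png

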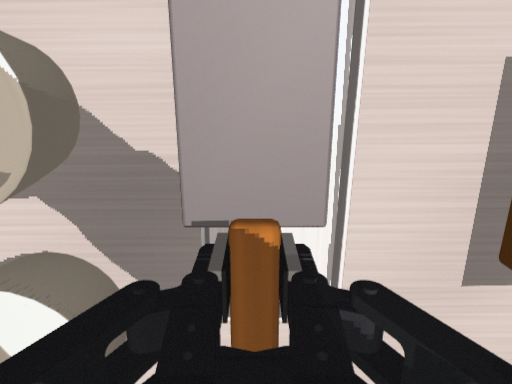

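```bash
python3 -c "
from h import *
s=sense();f=grab_frame('wrist')
for u in [(202,235),(340,235),(367,0),(343,220)]: print(np.round(ray(f,u,.03,s)[0],3))
print(ray(f,(254,235),.08,s))"
```

```text
[0.559 0.387 0.03 ]
[0.56  0.505 0.03 ]
[0.38  0.512 0.03 ]
[0.546 0.507 0.03 ]
[[0.53707612 0.43198688 0.08      ]]
```

{"name": "jog_arm", "arguments": {
  "increments": [
    [3,13,40,0,0,0.02],
    [3,13,80,0,0,0.02],
    [3,13,110,0,0,0.02],
    [3,13,110,0,0,0.02],
    [3,13,110,0,0,0.02]
  ]
}}

```text
time_s: 5.2
tool_pos: [0.5108, 0.4466, 0.0384]
tool_rot: [[-1.0, 0.026, 0.0], [0.026, 1.0, -0.0], [-0.0, -0.0, -1.0]]
contact_force: [-0.1, 0.2, -0.1]
finger_gap: 0.0209
```

{"name": "jog_arm", "arguments": {
  "increments": [
    [0,0,15,0,0,0],
    [0,0,29,0,0,0],
    [0,0,29,0,0,0],
    [0,0,29,0,0,0],
    [0,0,29,0,0,0]
  ]
}}

```text
time_s: 5.7
tool_pos: [0.5102, 0.4477, 0.0094]
tool_rot: [[-1.0, 0.025, 0.001], [0.025, 1.0, 0.001], [-0.001, 0.001, -1.0]]
contact_force: [-1.0, -0.5, -0.4]
finger_gap: 0.0208
```

```bash
python3 -c "
from h import *
plan([.511,.446,.003],Rt(178.2))
save(grab_frame('wrist'),'w4.png');i=grab_frame('side')['img']; cv2.imwrite('pics/d4.png',cv2.resize(i[60:260,130:330],None,fx=3,fy=3))"
```

```text
row [-0.9, -1.6, 6.4] [0.001, 0.001, 0.007] rows>= 0.1 t 5.7 F [-1.  -0.5 -0.4] gap 20.8 p [0.51  0.448 0.009]
```

View pics/d4.png

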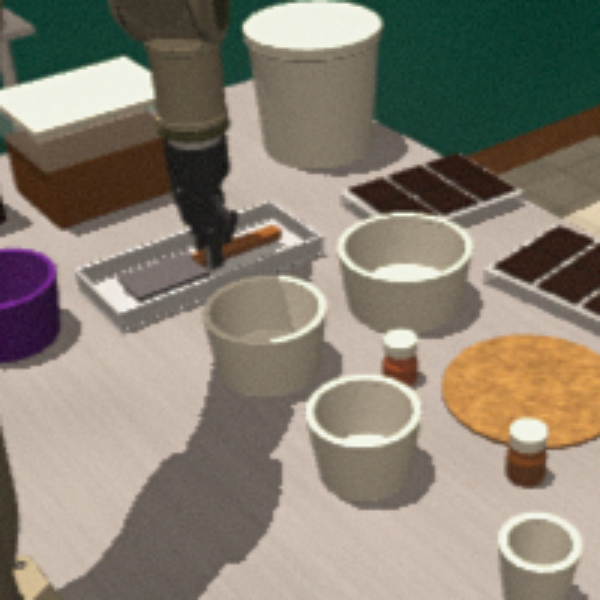

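{"name": "jog_arm", "arguments": {
  "increments": [
    [0,0,4.5,0,0,0],
    [0,0,4.5,0,0,0],
    [0,0,4.5,0,0,0]
  ]
}}

```text
time_s: 6.1
tool_pos: [0.5101, 0.4476, 0.0045]
tool_rot: [[-1.0, 0.025, 0.001], [0.025, 1.0, 0.001], [-0.001, 0.001, -1.0]]
contact_force: [0.7, 1.0, 1.2]
finger_gap: 0.0206
```

{"name": "jog_arm", "arguments": {
  "increments": [
    [0,0,0,0,0,0],
    [0,0,0,0,0,0],
    [0,0,0,0,0,0],
    [0,0,0,0,0,0]
  ],
  "jaw": 0.42
}}

```text
time_s: 6.5
tool_pos: [0.5098, 0.4473, 0.0042]
tool_rot: [[-1.0, 0.025, -0.0], [0.025, 1.0, -0.0], [0.0, -0.0, -1.0]]
contact_force: [0.3, -0.9, -0.2]
finger_gap: 0.0356
```

{"name": "jog_arm", "arguments": {
  "increments": [
    [0,0,-30,0,0,0],
    [0,0,-70,0,0,0],
    [0,0,-120,0,0,0],
    [0,0,-150,0,0,0],
    [0,0,-150,0,0,0]
  ]
}}

```text
time_s: 7.0
tool_pos: [0.5118, 0.4491, 0.1603]
tool_rot: [[-1.0, 0.025, 0.006], [0.025, 1.0, 0.006], [-0.006, 0.006, -1.0]]
contact_force: [-0.0, 0.3, 1.1]
finger_gap: 0.0357
```

```bash
python3 -c "
from h import *
save(grab_frame('wrist'),'w5.png');i=grab_frame('side')['img']; cv2.imwrite('pics/d5.png',cv2.resize(i[60:260,130:330],None,fx=3,fy=3))"
```

```text
(no output)
```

View pics/w5.png

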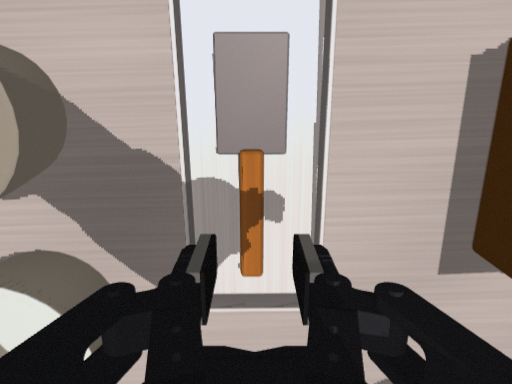

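View pics/d5.png

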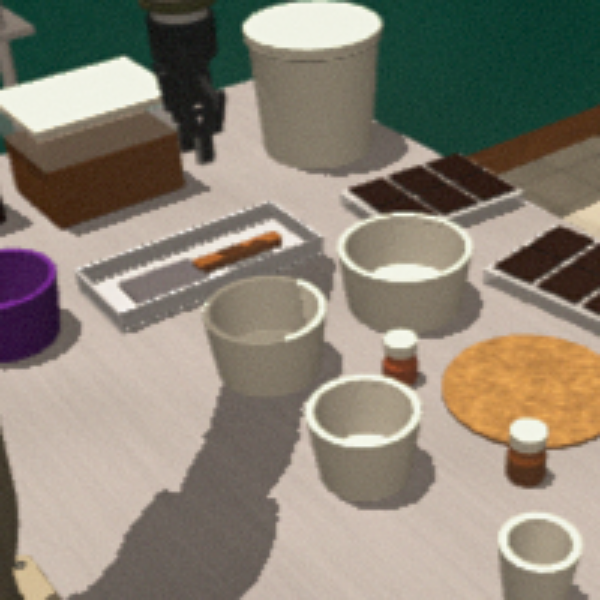

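Scraper lies flat, well inside the tray. Next bowl_a (largest white); it moves to the mat.

```bash
cat >> h.py <<'E'
L=.124
RG=Rt(180,L)
def grasp(c,rim,depth,base=0.,back=0.):
    """TCP for +y rim grip of a bowl centred c, outer rim radius rim, standing on base"""
    r=rim-.004-depth/8
    return np.array([c[0],c[1]+r,base+.08-depth])-RG[:,2]*back
E
python3 -c "
from h import *
plan(grasp((.656,.236),.08,.028,back=.08),RG)"
```

```text
row [-149.1, -125.5, 23.5] [0.125, -0.001, -0.025] rows>= 3.9 t 7.1 F [-0.4 -0.6 -0.5] gap 36.1 p [0.51  0.448 0.155]
```

{"name": "jog_arm", "arguments": {
  "increments": [
    [-149,-125,10,0.124,0,-0.025],
    [-149,-125,10,0.124,0,-0.025],
    [-149,-125,10,0.124,0,-0.025],
    [-149,-125,23,0.124,0,-0.025],
    [-149,-125,23,0.124,0,-0.025]
  ],
  "jaw": 0.5
}}

```text
time_s: 7.6
tool_pos: [0.6593, 0.3092, 0.1267]
tool_rot: [[-1.0, 0.009, -0.005], [0.009, 0.991, -0.132], [0.004, -0.132, -0.991]]
contact_force: [-0.8, -1.3, -1.0]
finger_gap: 0.0428
```

{"name": "jog_arm", "arguments": {
  "increments": [
    [0,0,0,0,0,0],
    [0,0,0,0,0,0],
    [0,0,0,0,0,0]
  ]
}}

```text
time_s: 7.9
tool_pos: [0.6546, 0.3204, 0.1311]
tool_rot: [[-1.0, -0.003, -0.002], [-0.002, 0.992, -0.123], [0.002, -0.123, -0.992]]
contact_force: [0.4, 0.2, 0.4]
finger_gap: 0.0422
```

```bash
python3 -c "
from h import *
plan(grasp((.656,.236),.08,.028,back=.0),RG)
save(grab_frame('wrist'),'w6.png');save(grab_frame('scene'),'s6.png')"
```

```text
row [-1.6, -2.1, 80.0] [0.001, -0.002, 0.003] rows>= 1.6 t 7.9 F [0.4 0.2 0.4] gap 42.2 p [0.655 0.32  0.131]
```

View pics/w6.png

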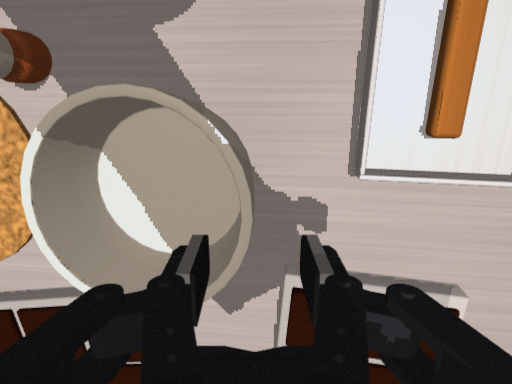

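View pics/s6.png

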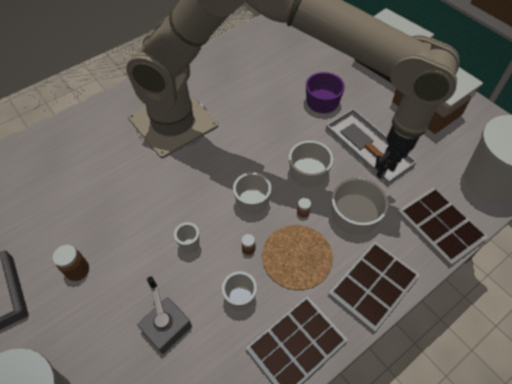

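```bash
python3 -c "
from h import *
s=sense();f=grab_frame('wrist')
c,r=fitc(ray(f,[(23,185),(120,84),(252,215),(220,125),(50,115),(45,240),(75,278)],.08,s)); print(c,r)
plan(grasp((.656,.236),.08,.028,back=.0),RG)"
```

```text
[0.65504372 0.2347981 ] 0.07749043865788358
row [-1.0, -1.4, 80.3] [0.001, -0.001, 0.002] rows>= 1.6 t 8.05 F [-0.2  0.4  0.2] gap 42.9 p [0.655 0.32  0.132]
```

{"name": "jog_arm", "arguments": {
  "increments": [
    [-1,-2,40,0,0,0],
    [-1,-2,80,0,0,0],
    [-1,-2,80,0,0,0],
    [-1,-2,80,0,0,0],
    [-1,-2,80,0,0,0]
  ]
}}

```text
time_s: 8.55
tool_pos: [0.6578, 0.3082, 0.0551]
tool_rot: [[-1.0, -0.001, 0.002], [-0.001, 0.993, -0.121], [-0.002, -0.121, -0.993]]
contact_force: [0.7, -0.3, -0.1]
finger_gap: 0.0429
```

{"name": "jog_arm", "arguments": {
  "increments": [
    [0,0,0,0,0,0],
    [0,0,0,0,0,0],
    [0,0,0,0,0,0],
    [0,0,0,0,0,0],
    [0,0,0,0,0,0]
  ],
  "jaw": 0
}}

```text
time_s: 9.05
tool_pos: [0.6576, 0.307, 0.054]
tool_rot: [[-1.0, 0.0, 0.001], [0.0, 0.992, -0.123], [-0.001, -0.123, -0.992]]
contact_force: [-0.2, -1.1, 4.7]
finger_gap: 0.0084
```

{"name": "jog_arm", "arguments": {
  "increments": [
    [0,0,0,0,0,0],
    [0,0,0,0,0,0]
  ]
}}

```text
time_s: 9.25
tool_pos: [0.6576, 0.307, 0.054]
tool_rot: [[-1.0, 0.0, 0.001], [0.0, 0.992, -0.123], [-0.001, -0.123, -0.992]]
contact_force: [-0.2, -2.0, 5.7]
finger_gap: 0.0085
```

```bash
python3 -c "
from h import *
plan(grasp((.656,.236),.08,.028,back=.0),RG)
f=grab_frame('wrist');save(f,'w7.png')"
```

```text
row [1.6, 1.8, 1.8] [0.001, 0.001, -0.0] rows>= 0.1 t 9.25 F [-0.2 -2.   5.7] gap 8.5 p [0.658 0.307 0.054]
```

View pics/w7.png

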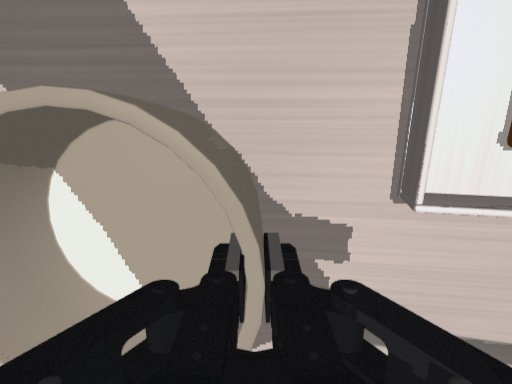

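```bash
python3 -c "
from h import *
plan([.6576,.307,.104],RG)"
```

```text
row [-0.0, -6.1, -49.6] [0.001, 0.001, -0.0] rows>= 1.0 t 9.3 F [-0.7 -0.3  5.8] gap 7.9 p [0.658 0.307 0.054]
```

{"name": "jog_arm", "arguments": {
  "increments": [
    [0,-3,-25,0,0,0],
    [0,-6,-50,0,0,0],
    [0,-6,-50,0,0,0],
    [0,-6,-50,0,0,0],
    [0,-6,-50,0,0,0]
  ]
}}

```text
time_s: 9.8
tool_pos: [0.6559, 0.3068, 0.1009]
tool_rot: [[-1.0, -0.001, -0.003], [-0.0, 0.992, -0.124], [0.004, -0.124, -0.992]]
contact_force: [-0.3, 0.1, -1.9]
finger_gap: 0.0083
```

```bash
python3 -c "
from h import *
plan([.6555,.079,.104],RG)
i=grab_frame('side')['img']; cv2.imwrite('pics/d8.png',cv2.resize(i[60:260,130:330],None,fx=3,fy=3))"
```

```text
row [0.5, -226.4, 25.3] [-0.001, -0.003, 0.001] rows>= 4.6 t 9.8 F [-0.3  0.1 -1.9] gap 8.3 p [0.656 0.307 0.101]
```

View pics/d8.png

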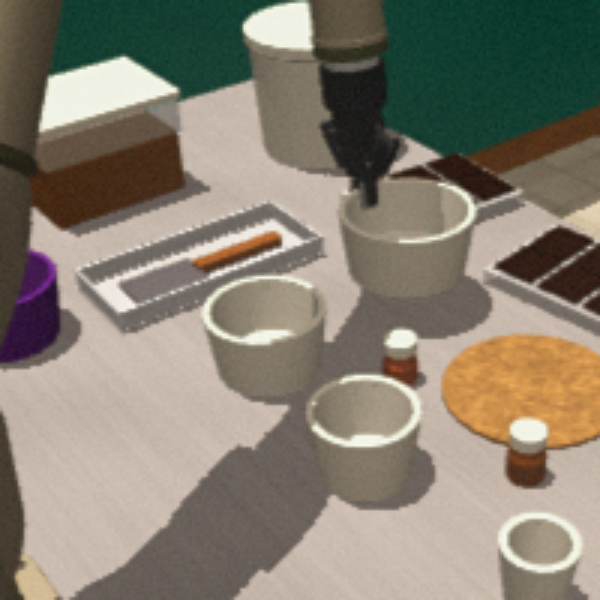

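{"name": "jog_arm", "arguments": {
  "increments": [
    [0,-3,-25,0,0,0],
    [0,-50,-22,0,0,0],
    [0,-100,-15,0,0,0],
    [0,-150,-9,0,0,0],
    [0,-190,-4,0,0,0]
  ]
}}

```text
time_s: 10.35
tool_pos: [0.6561, 0.1153, 0.129]
tool_rot: [[-1.0, 0.001, -0.003], [0.002, 0.992, -0.125], [0.003, -0.125, -0.992]]
contact_force: [0.6, 0.5, -2.8]
finger_gap: 0.0079
```

{"name": "jog_arm", "arguments": {
  "increments": [
    [0,-38,4,0,0,0],
    [0,-38,4,0,0,0],
    [0,-38,4,0,0,0],
    [0,-38,4,0,0,0]
  ]
}}

```text
time_s: 10.75
tool_pos: [0.6563, 0.0824, 0.1299]
tool_rot: [[-1.0, -0.002, -0.002], [-0.002, 0.992, -0.123], [0.003, -0.123, -0.992]]
contact_force: [0.6, 1.0, -2.7]
finger_gap: 0.0084
```

```bash
python3 -c "
from h import *
plan([.6565,.079,.066],RG)
save(grab_frame('wrist'),'w9.png')
i=grab_frame('scene')['img']; cv2.imwrite('pics/s9.png',cv2.resize(i[120:320,180:430],None,fx=3,fy=3))"
```

```text
row [-0.3, 4.5, 63.9] [0.001, -0.002, 0.002] rows>= 1.3 t 10.75 F [ 0.6  1.  -2.7] gap 8.4 p [0.656 0.082 0.13 ]
```

View pics/s9.png

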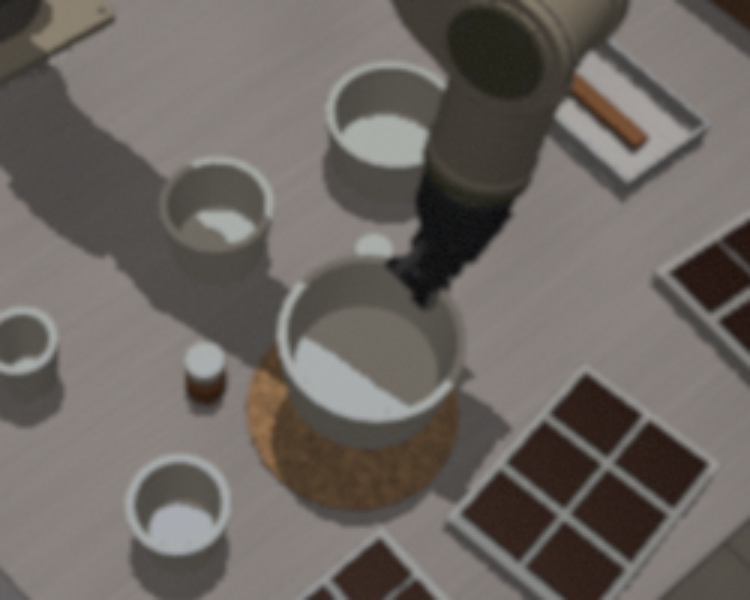

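{"name": "jog_arm", "arguments": {
  "increments": [
    [0,2.5,30,0,0,0],
    [0,5,60,0,0,0],
    [0,5,66,0,0,0],
    [0,5,66,0,0,0],
    [0,5,66,0,0,0]
  ]
}}

```text
time_s: 11.35
tool_pos: [0.6575, 0.0782, 0.0661]
tool_rot: [[-1.0, -0.001, 0.0], [-0.001, 0.992, -0.123], [-0.0, -0.123, -0.992]]
contact_force: [-0.1, 0.6, -1.6]
finger_gap: 0.0083
```

{"name": "jog_arm", "arguments": {
  "increments": [
    [0,0.5,4,0,0,0],
    [0,0.5,4,0,0,0],
    [0,0.5,4,0,0,0]
  ]
}}

```text
time_s: 11.65
tool_pos: [0.6569, 0.0777, 0.0611]
tool_rot: [[-1.0, -0.0, -0.001], [-0.0, 0.992, -0.123], [0.001, -0.123, -0.992]]
contact_force: [0.3, 0.3, -2.4]
finger_gap: 0.0081
```

{"name": "jog_arm", "arguments": {
  "increments": [
    [0,0.2,1.5,0,0,0],
    [0,0.2,1.5,0,0,0]
  ]
}}

```text
time_s: 11.85
tool_pos: [0.6571, 0.0779, 0.0601]
tool_rot: [[-1.0, -0.0, -0.0], [-0.0, 0.992, -0.123], [0.0, -0.123, -0.992]]
contact_force: [-2.5, 1.4, 4.2]
finger_gap: 0.0084
```

{"name": "jog_arm", "arguments": {
  "increments": [
    [0,0,0,0,0,0],
    [0,0,0,0,0,0],
    [0,0,0,0,0,0],
    [0,0,0,0,0,0]
  ],
  "jaw": 0.45
}}

```text
time_s: 12.25
tool_pos: [0.6567, 0.0776, 0.059]
tool_rot: [[-1.0, -0.0, -0.001], [-0.0, 0.992, -0.124], [0.002, -0.124, -0.992]]
contact_force: [0.1, -0.5, -0.1]
finger_gap: 0.0384
```

{"name": "jog_arm", "arguments": {
  "increments": [
    [0,0,-30,0,0,0],
    [0,0,-70,0,0,0],
    [0,0,-110,0,0,0],
    [0,0,-110,0,0,0],
    [0,0,-110,0,0,0]
  ]
}}

```text
time_s: 12.75
tool_pos: [0.6573, 0.0915, 0.1691]
tool_rot: [[-1.0, -0.0, 0.0], [-0.0, 0.992, -0.123], [-0.0, -0.123, -0.992]]
contact_force: [-0.3, -0.3, -1.2]
finger_gap: 0.0386
```

```bash
python3 -c "
from h import *
plan(grasp((.457,.226),.068,.017,back=.08),RG)
save(grab_frame('wrist'),'w10.png')
i=grab_frame('scene')['img']; cv2.imwrite('pics/s10.png',cv2.resize(i[120:320,180:430],None,fx=3,fy=3))"
```

```text
row [200.3, 208.1, 1.1] [0.001, 0.0, 0.0] rows>= 5.8 t 12.75 F [-0.3 -0.3 -1.2] gap 38.6 p [0.657 0.091 0.169]
```

View pics/s10.png

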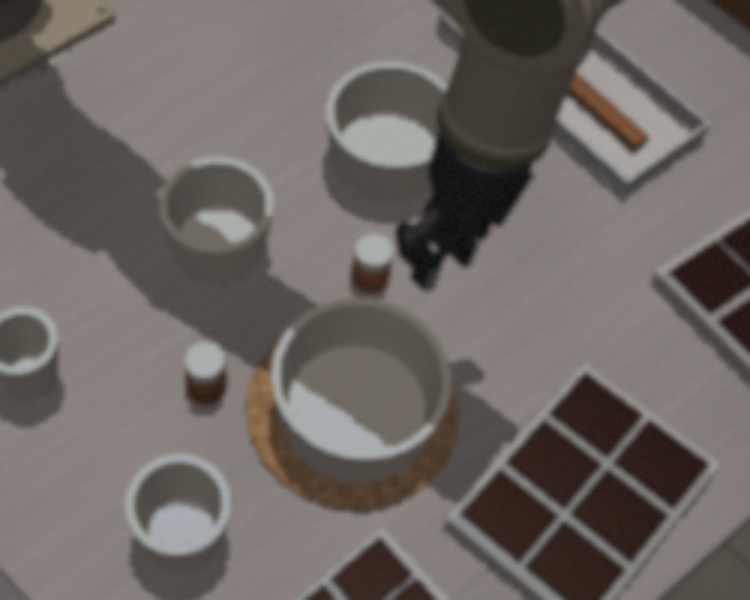

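View pics/w10.png

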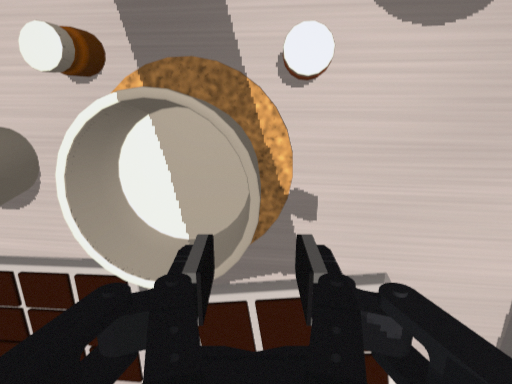

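```bash
python3 -c "
from h import *
f=grab_frame('scene')
uv=np.array([(271,380),(450,385),(360,302),(355,463),(300,445)])/3+np.array([180,120])-.33
print(fitc(ray(f,uv,.086)))
s=sense();f=grab_frame('wrist')
print(fitc(ray(f,[(57,180),(150,88),(262,190),(80,115),(235,125),(90,255)],.086,s)))
print('mat',fitc(ray(f,[(292,165),(190,57),(255,85),(283,200)],.006,s)))
"
```

```text
(array([ 0.66423043, -0.00079474]), np.float64(0.07951542071759723))
(array([0.65960663, 0.007635  ]), np.float64(0.07938382409582358))
mat (array([0.64972079, 0.00920059]), np.float64(0.09557555074208879))
```

{"name": "jog_arm", "arguments": {
  "increments": [
    [200,208,1,0,0,0],
    [200,208,1,0,0,0],
    [200,208,1,0,0,0],
    [200,208,1,0,0,0],
    [200,208,1,0,0,0]
  ]
}}

```text
time_s: 13.45
tool_pos: [0.4816, 0.2707, 0.1444]
tool_rot: [[-1.0, -0.0, -0.002], [0.0, 0.992, -0.124], [0.002, -0.124, -0.992]]
contact_force: [0.9, 1.6, 0.1]
finger_gap: 0.0386
```

{"name": "jog_arm", "arguments": {
  "increments": [
    [26,27,0,0,0,0],
    [28,29,0,0,0,0],
    [28,29,0,0,0,0],
    [28,29,0,0,0,0]
  ]
}}

```text
time_s: 13.85
tool_pos: [0.4563, 0.2973, 0.1414]
tool_rot: [[-1.0, 0.001, -0.002], [0.002, 0.992, -0.125], [0.002, -0.125, -0.992]]
contact_force: [0.4, -0.6, 0.2]
finger_gap: 0.038
```

```bash
python3 -c "
from h import *
plan(grasp((.457,.226),.068,.017,back=.0),RG)
save(grab_frame('wrist'),'w11.png')
"
```

```text
row [-0.8, 0.4, 79.0] [-0.001, -0.002, -0.001] rows>= 1.6 t 13.85 F [ 0.4 -0.6  0.2] gap 38.0 p [0.456 0.297 0.141]
```

View pics/w11.png

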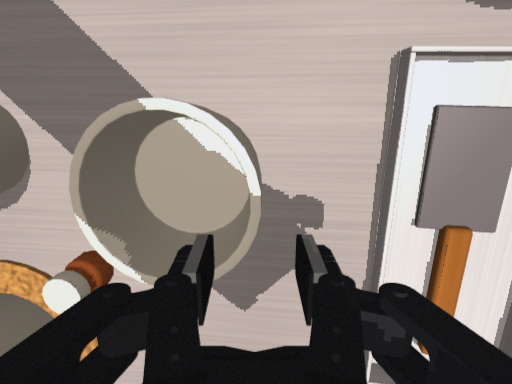

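```bash
python3 -c "
from h import *
s=sense();f=grab_frame('wrist')
c,r=fitc(ray(f,[(70,185),(158,97),(262,195),(95,125),(235,132),(90,245),(125,275)],.08,s)); print(c,r)
plan(grasp(c,.068,.017),RG)"
```

```text
[0.45644358 0.22719748] 0.06830295009498881
row [0.0, 1.7, 79.0] [-0.001, -0.002, -0.002] rows>= 1.6 t 13.95 F [0.  1.4 0.1] gap 38.3 p [0.457 0.297 0.142]
```

{"name": "jog_arm", "arguments": {
  "increments": [
    [0,1,40,0,0,0],
    [0,1,80.5,0,0,0],
    [0,1,80.5,0,0,0],
    [0,1,80.5,0,0,0],
    [0,1,80.5,0,0,0]
  ]
}}

```text
time_s: 14.45
tool_pos: [0.4567, 0.2905, 0.064]
tool_rot: [[-1.0, 0.0, 0.001], [0.0, 0.993, -0.122], [-0.001, -0.122, -0.993]]
contact_force: [0.3, 1.3, 0.2]
finger_gap: 0.0383
```

{"name": "jog_arm", "arguments": {
  "increments": [
    [0,0,0,0,0,0],
    [0,0,0,0,0,0],
    [0,0,0,0,0,0],
    [0,0,0,0,0,0],
    [0,0,0,0,0,0]
  ],
  "jaw": 0
}}

```text
time_s: 14.95
tool_pos: [0.4562, 0.2893, 0.0634]
tool_rot: [[-1.0, 0.001, -0.0], [0.001, 0.992, -0.124], [0.0, -0.124, -0.992]]
contact_force: [-1.7, -3.9, 9.9]
finger_gap: 0.0061
```

```bash
python3 -c "
from h import *
for i in range(2):
  s=sense();print(np.round(s['tool_pos'],4),s['finger_gap']); f=grab_frame('wrist')
save(f,'w12.png')
plan(s['tool_pos']+np.array([0,0,.12]),RG)"
```

```text
[0.4562 0.2893 0.0634] 0.006092225362292483
[0.4561 0.2893 0.0634] 0.006411529160974127
row [0.0, -14.9, -119.1] [-0.0, -0.0, -0.0] rows>= 2.4 t 15.05 F [-0.8 -5.   9.8] gap 6.2 p [0.456 0.289 0.063]
```

View pics/w12.png

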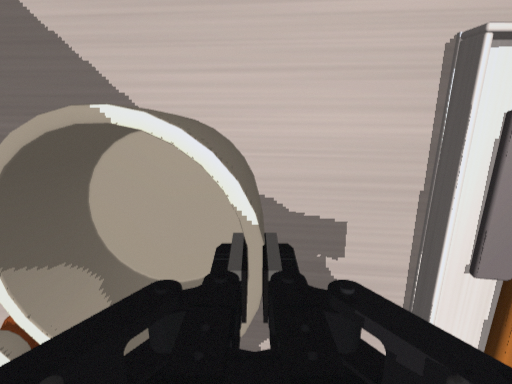

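{"name": "jog_arm", "arguments": {
  "increments": [
    [0,-1,-8,0,0,0],
    [0,-2,-16,0,0,0],
    [0,-4,-32,0,0,0],
    [0,-6,-48,0,0,0],
    [0,-6,-48,0,0,0]
  ]
}}

```text
time_s: 15.55
tool_pos: [0.4565, 0.2909, 0.1127]
tool_rot: [[-1.0, -0.0, 0.002], [-0.0, 0.993, -0.121], [-0.002, -0.121, -0.993]]
contact_force: [0.7, 0.5, -1.6]
finger_gap: 0.0065
```

```bash
python3 -c "
from h import *
save(grab_frame('wrist'),'w13.png'); i=grab_frame('side')['img']; cv2.imwrite('pics/d13.png',cv2.resize(i[80:280,130:380],None,fx=3,fy=3))
plan([.456,.289,.18],RG)"
```

```text
row [-0.5, -9.5, -69.1] [0.001, -0.001, 0.0] rows>= 1.4 t 15.65 F [ 0.2  0.7 -2.8] gap 6.1 p [0.455 0.29  0.11 ]
```

View pics/d13.png

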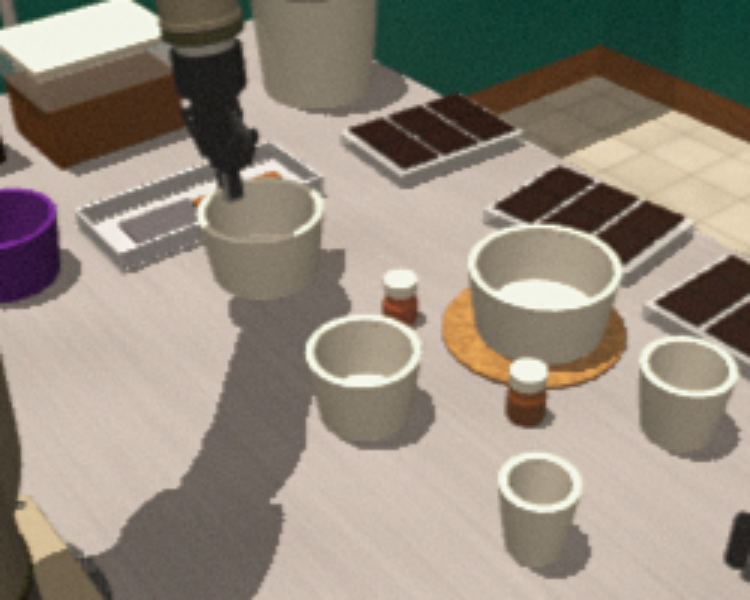

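View pics/w13.png

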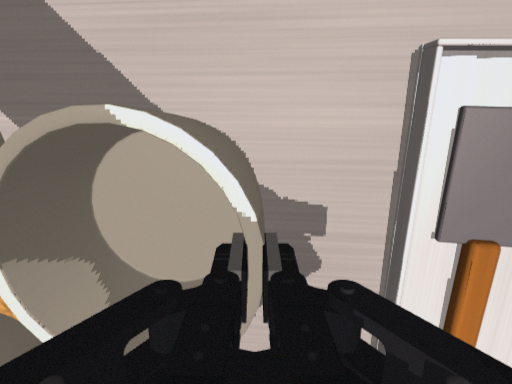

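{"name": "jog_arm", "arguments": {
  "increments": [
    [0,-6,-48,0,0,0],
    [0,-8,-64,0,0,0],
    [0,-8,-64,0,0,0],
    [0,-8,-64,0,0,0]
  ]
}}

```text
time_s: 16.05
tool_pos: [0.455, 0.2894, 0.1732]
tool_rot: [[-1.0, -0.001, -0.003], [-0.0, 0.992, -0.124], [0.003, -0.124, -0.992]]
contact_force: [0.4, 0.5, -2.4]
finger_gap: 0.0064
```

```bash
python3 -c "
from h import *
plan([.657,.068,.175],RG)"
```

```text
row [-201.9, -220.0, 25.3] [-0.001, -0.003, 0.001] rows>= 6.0 t 16.05 F [ 0.4  0.5 -2.4] gap 6.4 p [0.455 0.289 0.173]
```

{"name": "jog_arm", "arguments": {
  "increments": [
    [-202,-220,25,0,0,0],
    [-202,-220,25,0,0,0],
    [-202,-220,25,0,0,0],
    [-202,-220,25,0,0,0],
    [-202,-220,25,0,0,0]
  ]
}}

```text
time_s: 16.55
tool_pos: [0.6241, 0.1032, 0.1739]
tool_rot: [[-1.0, -0.001, -0.005], [-0.001, 0.992, -0.125], [0.005, -0.125, -0.992]]
contact_force: [1.1, 0.7, -2.1]
finger_gap: 0.0065
```

{"name": "jog_arm", "arguments": {
  "increments": [
    [-32,-36,4,0,0,0],
    [-34,-38,4,0,0,0],
    [-34,-38,4,0,0,0],
    [-34,-38,4,0,0,0],
    [-34,-38,4,0,0,0]
  ]
}}

```text
time_s: 17.05
tool_pos: [0.6572, 0.0687, 0.1762]
tool_rot: [[-1.0, -0.003, -0.003], [-0.003, 0.992, -0.123], [0.003, -0.123, -0.992]]
contact_force: [-0.3, -1.1, -2.0]
finger_gap: 0.0067
```

```bash
python3 -c "
from h import *
plan([.657,.068,.175],RG)
save(grab_frame('wrist'),'w14.png')
i=grab_frame('scene')['img']; cv2.imwrite('pics/s14.png',cv2.resize(i[120:320,180:430],None,fx=3,fy=3))"
```

```text
row [0.2, -0.5, 1.3] [0.001, -0.003, 0.003] rows>= 0.0 t 17.05 F [-0.3 -1.1 -2. ] gap 6.7 p [0.657 0.069 0.176]
```

View pics/s14.png

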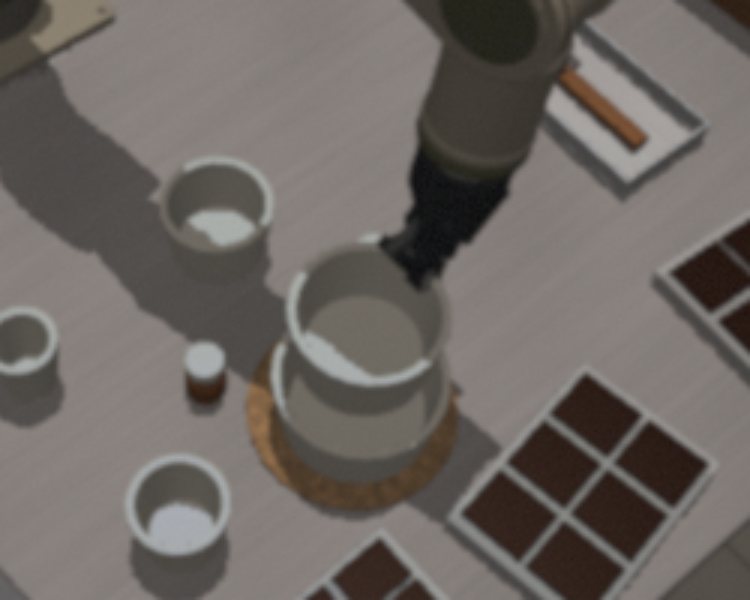

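View pics/w14.png

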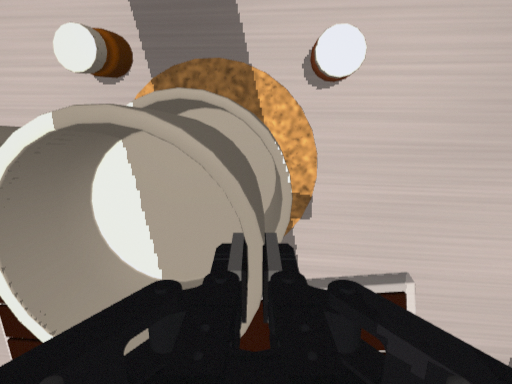

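```bash
python3 -c "
from h import *
f=grab_frame('scene')
o=np.array([180,120])-.33
print('b',fitc(ray(f,np.array([(287,308),(449,315),(365,235),(370,387),(310,365)])/3+o,.193)))
print('a',fitc(ray(f,np.array([(271,380),(450,385),(300,445),(360,463),(275,352)])/3+o,.086)))
s=sense();f=grab_frame('wrist')
print('a w',fitc(ray(f,[(292,190),(185,88),(135,102),(255,120),(285,230)],.086,s)))
"
```

```text
b (array([0.6544459 , 0.00652617]), np.float64(0.06936142013964906))
a (array([ 0.66431183, -0.00104862]), np.float64(0.07928684195039314))
a w (array([0.662508  , 0.00515346]), np.float64(0.07867895232423476))
```

{"name": "jog_arm", "arguments": {
  "increments": [
    [-5,-1,20,0,0,0],
    [-5,1.5,40,0,0,0],
    [-5,1.5,40,0,0,0],
    [-5,1.5,40,0,0,0]
  ]
}}

```text
time_s: 17.65
tool_pos: [0.6628, 0.0637, 0.1375]
tool_rot: [[-1.0, -0.001, -0.002], [-0.001, 0.992, -0.124], [0.002, -0.124, -0.992]]
contact_force: [0.7, -0.6, -2.1]
finger_gap: 0.0064
```

```bash
python3 -c "
from h import *
plan([.662,.066,.105],RG)
save(grab_frame('wrist'),'w15.png')
i=grab_frame('scene')['img']; cv2.imwrite('pics/s15.png',cv2.resize(i[180:300,240:360],None,fx=5,fy=5))
i=grab_frame('side')['img']; cv2.imwrite('pics/d15.png',cv2.resize(i[120:240,250:370],None,fx=5,fy=5))"
```

```text
row [0.8, 6.3, 32.0] [0.0, -0.002, 0.001] rows>= 0.7 t 17.65 F [ 0.7 -0.6 -2.1] gap 6.4 p [0.663 0.064 0.138]
```

View pics/s15.png

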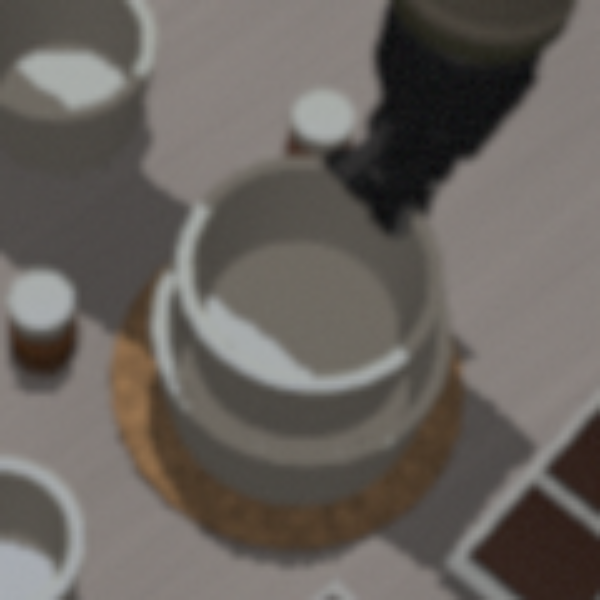

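View pics/d15.png

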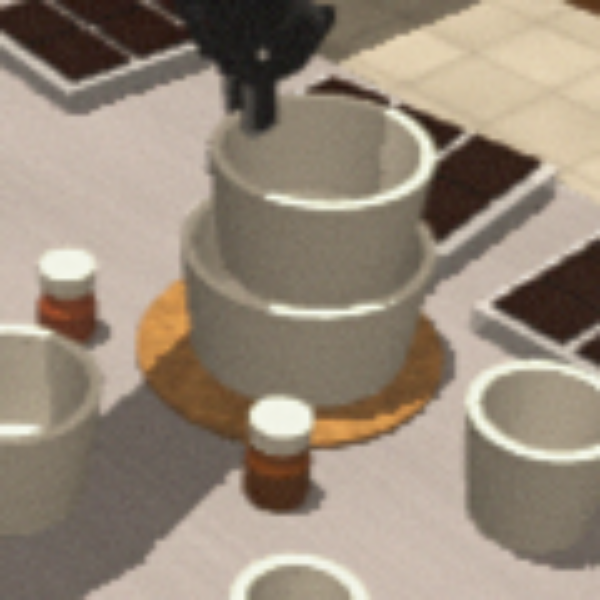

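```bash
python3 -c "
from h import *
f=grab_frame('scene'); o=np.array([240,180])-.4
zb=.1375-.0634+.08
print('b',fitc(ray(f,np.array([(176,265),(441,285),(195,330),(310,391),(405,358)])/5+o,zb)))
print('a',fitc(ray(f,np.array([(153,325),(452,345),(195,430),(300,464),(390,440)])/5+o,.086)))
f=grab_frame('side'); o=np.array([250,120])-.4
print('b',fitc(ray(f,np.array([(211,150),(437,155),(325,93),(320,210),(265,203)])/5+o,zb)))
print('a',fitc(ray(f,np.array([(182,245),(437,250),(310,317),(230,300),(400,293)])/5+o,.086)))
"
```

```text
b (array([6.62325999e-01, 5.72763441e-04]), np.float64(0.06683529339112823))
a (array([0.6607031 , 0.00234134]), np.float64(0.0794334595753515))
b (array([0.66544001, 0.00469877]), np.float64(0.06852206863617083))
a (array([0.66221433, 0.00859299]), np.float64(0.07928201022313451))
```

```bash
python3 -c "
from h import *
plan([.661,.0665,.100],RG);plan([.661,.0665,.090],RG)"
```

```text
row [2.5, 7.6, 37.6] [0.001, 0.0, 0.0] rows>= 0.8 t 17.9 F [-0.5  0.1 -1.9] gap 6.1 p [0.663 0.064 0.138]
row [2.5, 8.8, 47.6] [0.001, 0.0, 0.0] rows>= 1.0 t 17.9 F [-0.5  0.1 -1.9] gap 6.1 p [0.663 0.064 0.138]
```

{"name": "jog_arm", "arguments": {
  "increments": [
    [2.5,4,10,0,0,0],
    [2.5,6,25,0,0,0],
    [2.5,7.5,37.5,0,0,0],
    [2.5,7.5,37.5,0,0,0],
    [2.5,7.5,37.5,0,0,0]
  ]
}}

```text
time_s: 18.4
tool_pos: [0.6601, 0.066, 0.0983]
tool_rot: [[-1.0, -0.0, -0.003], [-0.0, 0.992, -0.124], [0.003, -0.124, -0.992]]
contact_force: [-0.9, -0.6, -1.9]
finger_gap: 0.0069
```

{"name": "jog_arm", "arguments": {
  "increments": [
    [0,0.7,5,0,0,0],
    [0,1.2,9,0,0,0],
    [0,1.2,9,0,0,0],
    [0,1.2,9,0,0,0]
  ]
}}

```text
time_s: 18.8
tool_pos: [0.6604, 0.0663, 0.09]
tool_rot: [[-1.0, -0.0, -0.002], [-0.0, 0.992, -0.124], [0.002, -0.124, -0.992]]
contact_force: [0.2, -0.2, -1.5]
finger_gap: 0.0065
```

{"name": "jog_arm", "arguments": {
  "increments": [
    [0,0,0,0,0,0],
    [0,0,0,0,0,0],
    [0,0,0,0,0,0],
    [0,0,0,0,0,0]
  ],
  "jaw": 0.4
}}

```text
time_s: 19.2
tool_pos: [0.6606, 0.0663, 0.0902]
tool_rot: [[-1.0, -0.0, -0.001], [-0.0, 0.992, -0.124], [0.001, -0.124, -0.992]]
contact_force: [-0.2, -0.6, -0.2]
finger_gap: 0.0341
```

{"name": "jog_arm", "arguments": {
  "increments": [
    [0,0,-30,0,0,0],
    [0,0,-60,0,0,0],
    [0,0,-90,0,0,0],
    [0,0,-90,0,0,0],
    [0,0,-90,0,0,0]
  ]
}}

```text
time_s: 19.7
tool_pos: [0.6609, 0.0775, 0.18]
tool_rot: [[-1.0, -0.0, -0.0], [-0.0, 0.992, -0.123], [0.0, -0.123, -0.992]]
contact_force: [-1.0, 0.6, -0.1]
finger_gap: 0.0339
```

```bash
python3 -c "
from h import *
plan(grasp((.433,.02),.056,.018,back=.08),RG)
save(grab_frame('wrist'),'w16.png')
i=grab_frame('scene')['img']; cv2.imwrite('pics/s16.png',cv2.resize(i[120:320,180:430],None,fx=3,fy=3))
i=grab_frame('side')['img']; cv2.imwrite('pics/d16.png',cv2.resize(i[120:270,200:400],None,fx=4,fy=4))"
```

```text
row [227.9, 6.9, 38.0] [0.0, -0.0, 0.0] rows>= 4.6 t 19.7 F [-1.   0.6 -0.1] gap 33.9 p [0.661 0.077 0.18 ]
```

View pics/s16.png

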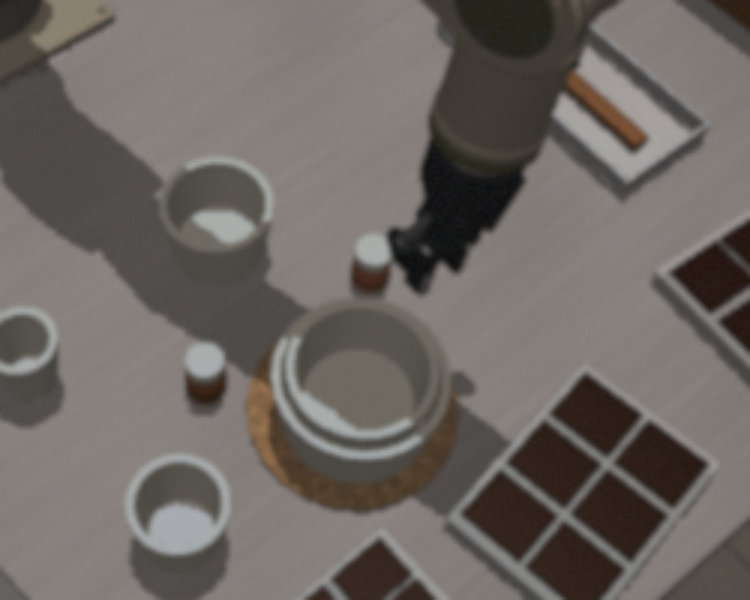

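View pics/d16.png

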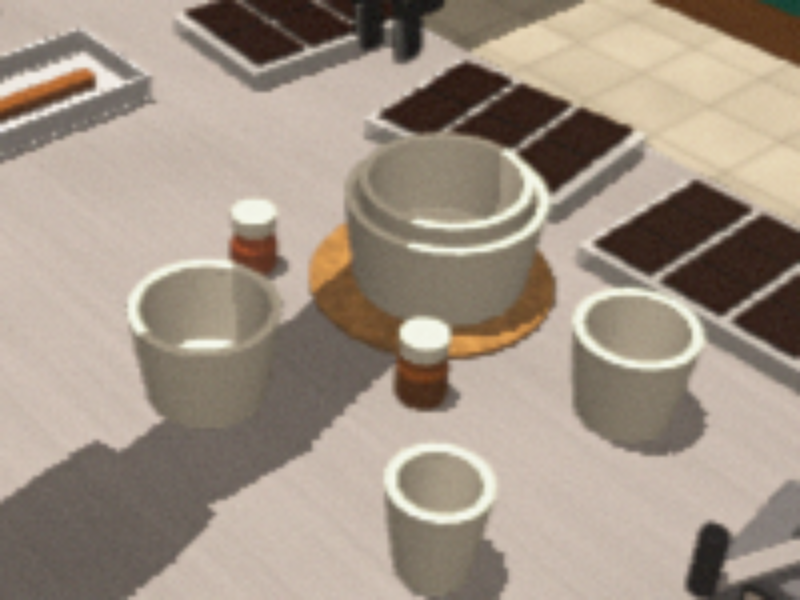

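View pics/w16.png

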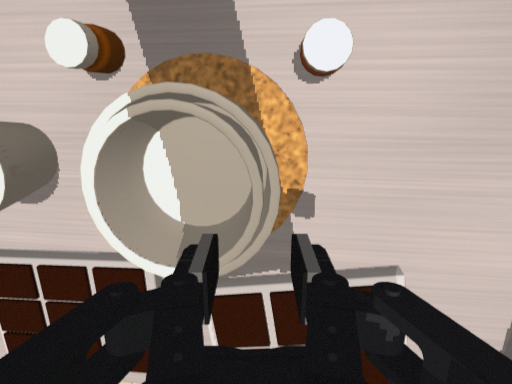

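```bash
python3 -c "
from h import *
s=sense();f=grab_frame('wrist')
i=f['img']; cv2.imwrite('pics/w16b.png',cv2.resize(i[70:290,70:300],None,fx=2.7,fy=2.7,interpolation=cv2.INTER_CUBIC))"
```

```text
(no output)
```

View pics/w16b.png

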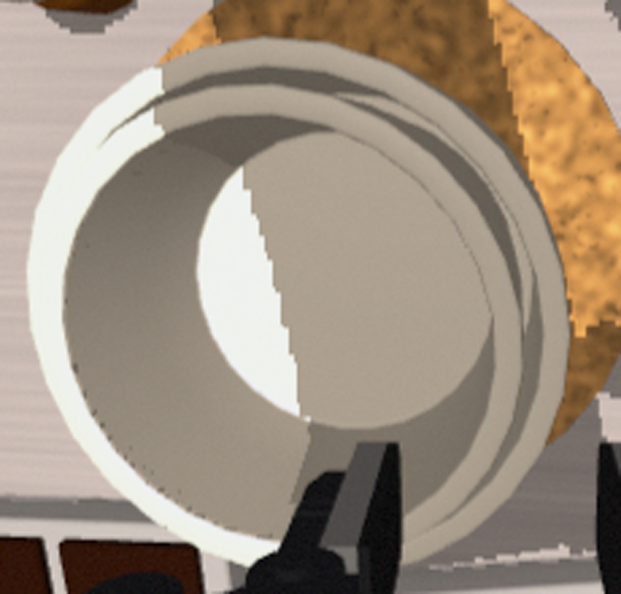

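```bash
python3 -c "
from h import *
s=sense();f=grab_frame('wrist'); k=2.7;o=np.array([70,70])-.3
q=lambda p,z:fitc(ray(f,np.array(p)/k+o,z,s))
print('b out',q([(265,83),(400,120),(523,330),(480,208),(150,107)],.1))
print('b in',q([(65,290),(270,113),(497,300),(200,520),(110,440),(130,165)],.1))
print('a',q([(27,280),(265,37),(568,320),(105,490),(70,150),(500,170)],.086))
print('a floorb',q([(198,270),(335,131),(491,310),(360,428)],.034))
g=grab_frame('scene')
o=np.array([180,120])-.33
print(fitc(ray(g,np.array([(160,200),(273,205),(217,157),(215,252)])/3+o,.08)))
"
```

```text
b out (array([0.65913204, 0.00692404]), np.float64(0.06647132012072957))
b in (array([0.66181703, 0.0073581 ]), np.float64(0.06105223110708145))
a (array([0.6643101, 0.0043313]), np.float64(0.08008107771038718))
a floorb (array([0.66154696, 0.00518922]), np.float64(0.0516923696558813))
(array([0.43233326, 0.01682835]), np.float64(0.05524107744510963))
```

{"name": "jog_arm", "arguments": {
  "increments": [
    [228,7,30,0,0,0],
    [228,7,30,0,0,0],
    [228,7,30,0,0,0],
    [228,7,30,0,0,0],
    [228,7,38,0,0,0]
  ]
}}

```text
time_s: 20.5
tool_pos: [0.4296, 0.0796, 0.1407]
tool_rot: [[-1.0, -0.001, -0.002], [-0.001, 0.992, -0.123], [0.002, -0.123, -0.992]]
contact_force: [0.0, 0.1, -0.0]
finger_gap: 0.0343
```

{"name": "jog_arm", "arguments": {
  "increments": [
    [0,0,0,0,0,0],
    [0,0,0,0,0,0],
    [0,0,0,0,0,0],
    [0,0,0,0,0,0]
  ],
  "jaw": 0.5
}}

```text
time_s: 20.9
tool_pos: [0.4335, 0.0796, 0.1413]
tool_rot: [[-1.0, 0.0, -0.001], [0.0, 0.992, -0.124], [0.001, -0.124, -0.992]]
contact_force: [0.1, 0.9, -0.1]
finger_gap: 0.0428
```

```bash
python3 -c "
from h import *
plan(grasp((.433,.019),.056,.018),RG)
f=grab_frame('wrist');save(f,'w17.png')"
```

```text
row [0.4, -1.0, 80.0] [0.0, -0.001, -0.0] rows>= 1.6 t 20.9 F [ 0.1  0.9 -0.1] gap 42.8 p [0.434 0.08  0.141]
```

View pics/w17.png

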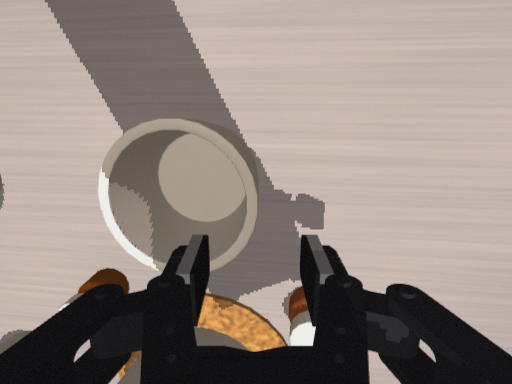

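```bash
python3 -c "
from h import *
s=sense();f=grab_frame('wrist')
c,r=fitc(ray(f,[(98,190),(172,118),(258,195),(115,145),(235,145),(120,245),(150,268)],.08,s)); print(c,r)
plan(grasp(c,.056,.018),RG)"
```

```text
[0.43337125 0.01899365] 0.05618839540896534
row [-0.3, -0.9, 79.8] [-0.0, -0.001, -0.0] rows>= 1.6 t 21.0 F [-0.1  0.4  0.9] gap 42.9 p [0.433 0.08  0.141]
```

{"name": "jog_arm", "arguments": {
  "increments": [
    [0,-1,40,0,0,0],
    [0,-1,80,0,0,0],
    [0,-1,80,0,0,0],
    [0,-1,80,0,0,0],
    [0,-1,80,0,0,0]
  ]
}}

```text
time_s: 21.5
tool_pos: [0.4337, 0.0694, 0.0636]
tool_rot: [[-1.0, -0.0, 0.001], [-0.0, 0.992, -0.123], [-0.001, -0.123, -0.992]]
contact_force: [0.7, -0.4, -0.3]
finger_gap: 0.0425
```

{"name": "jog_arm", "arguments": {
  "increments": [
    [0,0,0,0,0,0],
    [0,0,0,0,0,0],
    [0,0,0,0,0,0],
    [0,0,0,0,0,0],
    [0,0,0,0,0,0]
  ],
  "jaw": 0
}}

```text
time_s: 22.0
tool_pos: [0.4333, 0.0688, 0.063]
tool_rot: [[-1.0, -0.0, 0.001], [-0.0, 0.992, -0.123], [-0.0, -0.123, -0.992]]
contact_force: [-0.6, -0.9, 7.9]
finger_gap: 0.0076
```

{"name": "jog_arm", "arguments": {
  "increments": [
    [0,-1,-8,0,0,0],
    [0,-4,-30,0,0,0],
    [0,-8,-65,0,0,0],
    [0,-13,-105,0,0,0],
    [0,-13,-105,0,0,0]
  ]
}}

```text
time_s: 22.5
tool_pos: [0.4351, 0.0697, 0.1729]
tool_rot: [[-1.0, 0.001, 0.006], [-0.0, 0.993, -0.12], [-0.006, -0.12, -0.993]]
contact_force: [0.3, -0.2, -2.4]
finger_gap: 0.0074
```

{"name": "jog_arm", "arguments": {
  "increments": [
    [0,0,0,0,0,0],
    [0,0,0,0,0,0]
  ]
}}

```text
time_s: 22.7
tool_pos: [0.4318, 0.0686, 0.1666]
tool_rot: [[-1.0, -0.001, -0.003], [-0.0, 0.992, -0.124], [0.003, -0.124, -0.992]]
contact_force: [0.3, 0.5, -2.6]
finger_gap: 0.0077
```

```bash
python3 -c "
from h import *
plan([.6615,.07,.175],RG)
f=grab_frame('wrist');save(f,'w18.png')
i=grab_frame('side')['img']; cv2.imwrite('pics/d18.png',cv2.resize(i[80:280,130:380],None,fx=3,fy=3))"
```

```text
row [-229.7, 0.2, -9.2] [-0.0, -0.003, 0.001] rows>= 4.6 t 22.7 F [ 0.3  0.5 -2.6] gap 7.7 p [0.432 0.069 0.167]
```

View pics/d18.png

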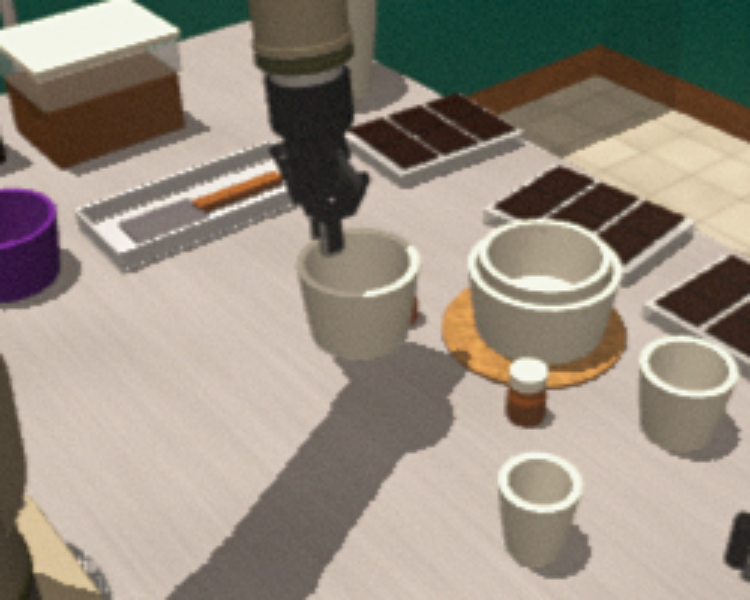

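{"name": "jog_arm", "arguments": {
  "increments": [
    [0,-2,-20,0,0,0],
    [-50,-15,-19,0,0,0],
    [-100,-15,-18,0,0,0],
    [-150,-15,-18,0,0,0],
    [-195,-15,-18,0,0,0]
  ]
}}

```text
time_s: 23.3
tool_pos: [0.6291, 0.0561, 0.1855]
tool_rot: [[-1.0, -0.001, -0.003], [-0.0, 0.992, -0.124], [0.003, -0.124, -0.992]]
contact_force: [0.2, 0.6, -1.2]
finger_gap: 0.0074
```

{"name": "jog_arm", "arguments": {
  "increments": [
    [-32,0,0,0,0,0],
    [-33,0,0,0,0,0],
    [-33,0,0,0,0,0],
    [-33,0,0,0,0,0]
  ]
}}

```text
time_s: 23.7
tool_pos: [0.6596, 0.0563, 0.1863]
tool_rot: [[-1.0, -0.001, -0.003], [-0.0, 0.992, -0.124], [0.003, -0.124, -0.992]]
contact_force: [-0.3, 0.5, -2.1]
finger_gap: 0.0072
```

```bash
python3 -c "
from h import *
plan([.661,.0565,.16],RG)
f=grab_frame('wrist');save(f,'w19.png')
i=grab_frame('scene')['img']; cv2.imwrite('pics/s19.png',cv2.resize(i[180:300,240:360],None,fx=5,fy=5))
i=grab_frame('side')['img']; cv2.imwrite('pics/d19.png',cv2.resize(i[120:240,250:370],None,fx=5,fy=5))"
```

```text
row [-1.5, 3.5, 26.0] [-0.0, -0.003, 0.001] rows>= 0.5 t 23.7 F [-0.3  0.5 -2.1] gap 7.2 p [0.66  0.056 0.186]
```

View pics/s19.png

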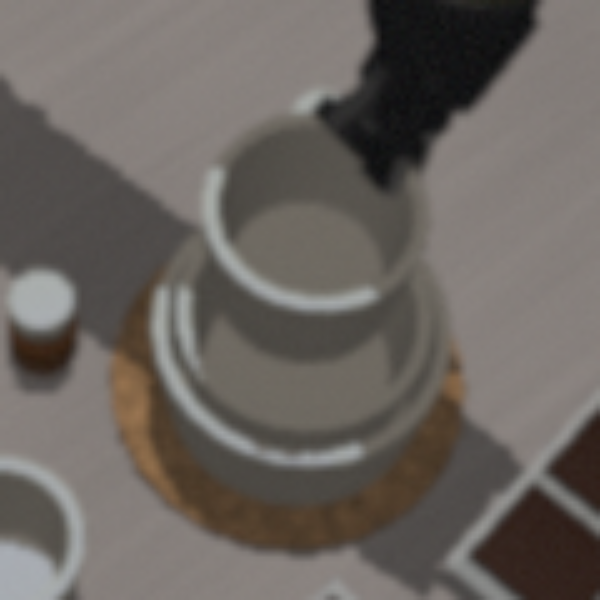

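View pics/d19.png

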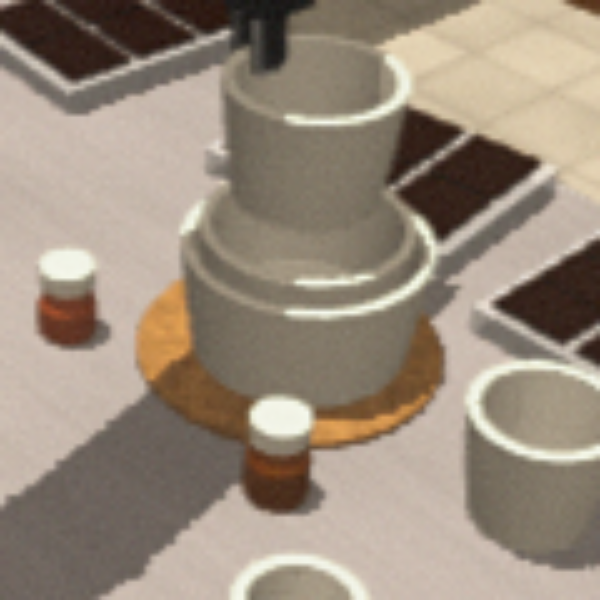

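```bash
python3 -c "
from h import *
f=grab_frame('scene'); o=np.array([240,180])-.4
zc=.1863-.063+.08
print('c',fitc(ray(f,np.array([(203,215),(430,225),(315,310),(225,270),(375,298)])/5+o,zc)))
print('a',fitc(ray(f,np.array([(152,315),(195,430),(300,464),(390,440),(452,345)])/5+o,.086)))
print('b in',fitc(ray(f,np.array([(188,330),(208,380),(300,434),(405,375)])/5+o,.1)))
f=grab_frame('side'); o=np.array([250,120])-.4
print('c',fitc(ray(f,np.array([(222,80),(411,85),(318,34),(318,127),(285,122)])/5+o,zc)))
print('a',fitc(ray(f,np.array([(182,245),(437,250),(310,317),(230,300),(400,293)])/5+o,.086)))
print('b',fitc(ray(f,np.array([(193,215),(425,225),(320,286),(240,265)])/5+o,.1)))
"
```

```text
c (array([0.65670605, 0.00565432]), np.float64(0.05566658195744095))
a (array([0.66028338, 0.00237747]), np.float64(0.07976015356902251))
b in (array([ 0.66713386, -0.00319533]), np.float64(0.058770761435623466))
c (array([0.6596265 , 0.00970706]), np.float64(0.05538102497665676))
a (array([0.66221433, 0.00859299]), np.float64(0.07928201022313451))
b (array([0.66729031, 0.01185113]), np.float64(0.0718551777836323))
```

{"name": "jog_arm", "arguments": {
  "increments": [
    [-3.5,2.5,25,0,0,0],
    [-3.5,5,50,0,0,0],
    [-3.5,7,66,0,0,0],
    [-3.5,7,66,0,0,0],
    [-3.5,7,66,0,0,0]
  ]
}}

```text
time_s: 24.45
tool_pos: [0.6642, 0.0551, 0.1213]
tool_rot: [[-1.0, -0.0, -0.001], [-0.0, 0.992, -0.123], [0.001, -0.123, -0.992]]
contact_force: [0.8, 0.2, -0.8]
finger_gap: 0.0075
```

```bash
python3 -c "
from h import *
plan([.663,.056,.104],RG)
f=grab_frame('wrist');save(f,'w20.png')
i=grab_frame('scene')['img']; cv2.imwrite('pics/s20.png',cv2.resize(i[180:300,240:360],None,fx=5,fy=5))
i=grab_frame('side')['img']; cv2.imwrite('pics/d20.png',cv2.resize(i[120:240,250:370],None,fx=5,fy=5))"
```

```text
row [1.1, 3.0, 17.1] [0.0, -0.001, 0.0] rows>= 0.3 t 24.45 F [ 0.8  0.2 -0.8] gap 7.5 p [0.664 0.055 0.121]
```

View pics/s20.png

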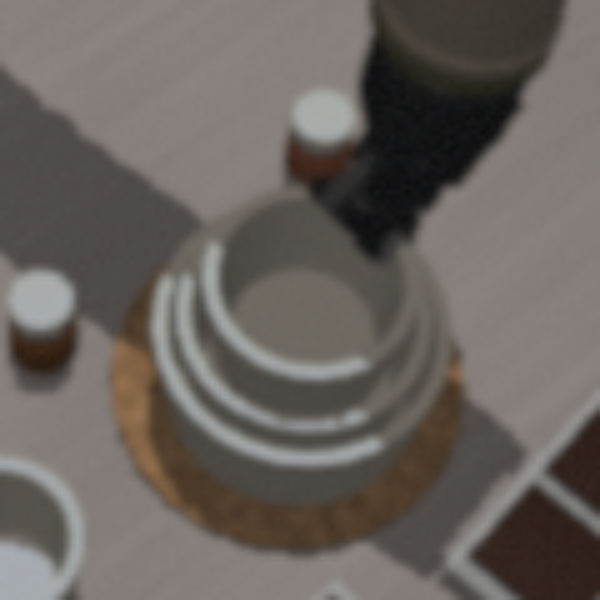

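View pics/d20.png

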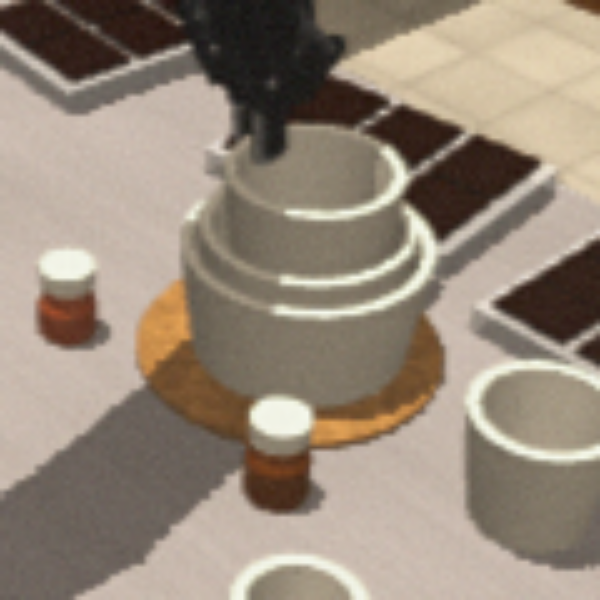

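{"name": "jog_arm", "arguments": {
  "increments": [
    [2,2,8,0,0,0],
    [2,3,17,0,0,0],
    [2,3,17,0,0,0],
    [2,3,17,0,0,0]
  ]
}}

```text
time_s: 25.0
tool_pos: [0.6617, 0.0558, 0.1028]
tool_rot: [[-1.0, -0.0, -0.002], [-0.0, 0.992, -0.124], [0.002, -0.124, -0.992]]
contact_force: [-0.4, -0.2, -1.2]
finger_gap: 0.0076
```

{"name": "jog_arm", "arguments": {
  "increments": [
    [0,0,0,0,0,0],
    [0,0,0,0,0,0],
    [0,0,0,0,0,0],
    [0,0,0,0,0,0]
  ],
  "jaw": 0.4
}}

```text
time_s: 25.4
tool_pos: [0.662, 0.0558, 0.1034]
tool_rot: [[-1.0, -0.0, -0.001], [-0.0, 0.992, -0.124], [0.001, -0.124, -0.992]]
contact_force: [0.4, -0.2, -0.1]
finger_gap: 0.0343
```

{"name": "jog_arm", "arguments": {
  "increments": [
    [0,0,-30,0,0,0],
    [0,0,-60,0,0,0],
    [0,0,-90,0,0,0],
    [0,0,-90,0,0,0],
    [0,0,-90,0,0,0]
  ]
}}

```text
time_s: 25.9
tool_pos: [0.6624, 0.0671, 0.1933]
tool_rot: [[-1.0, -0.0, -0.0], [-0.0, 0.992, -0.123], [0.0, -0.123, -0.992]]
contact_force: [0.5, 1.1, -1.3]
finger_gap: 0.0344
```

```bash
python3 -c "
from h import *
plan(grasp((.656,-.191),.045,.018,back=.08),RG)
f=grab_frame('wrist');save(f,'w21.png')
i=f['img']; cv2.imwrite('pics/w21b.png',cv2.resize(i[70:290,70:300],None,fx=2.7,fy=2.7,interpolation=cv2.INTER_CUBIC))
i=grab_frame('scene')['img']; cv2.imwrite('pics/s21.png',cv2.resize(i[120:340,140:370],None,fx=3,fy=3))"
```

```text
row [6.4, -201.4, 77.3] [0.001, -0.0, 0.0] rows>= 4.3 t 25.9 F [ 0.5  1.1 -1.3] gap 34.4 p [0.662 0.067 0.193]
```

View pics/s21.png

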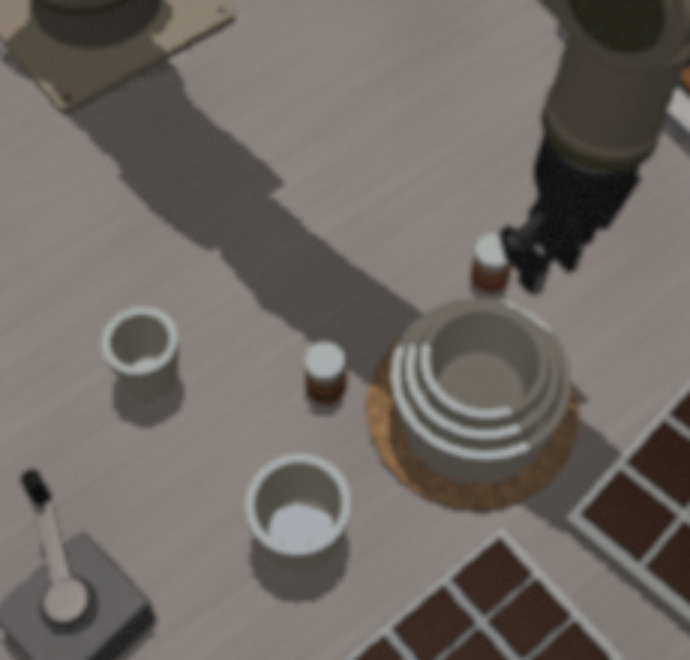

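View pics/w21b.png

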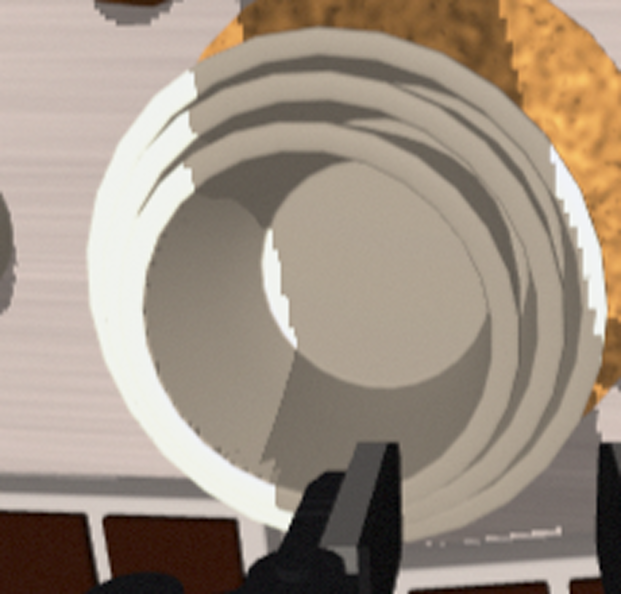

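```bash
python3 -c "
from h import *
s=sense();f=grab_frame('wrist'); k=2.7;o=np.array([70,70])-.3
q=lambda p,z:fitc(ray(f,np.array(p)/k+o,z,s))
print('c in',q([(143,310),(300,150),(490,310),(240,470),(200,188),(445,225)],.114))
print('c out',q([(320,121),(450,180),(519,330),(190,160)],.114))
print('cfloor',q([(262,260),(350,160),(487,305),(380,387)],.048))
print('a',q([(88,260),(320,27),(606,320),(130,420),(520,120)],.086))
g=grab_frame('scene')
o=np.array([140,120])-.33
print('d',fitc(ray(g,np.array([(246,505),(349,505),(298,455),(298,556)])/3+o,.08)))
print('e',fitc(ray(g,np.array([(102,342),(177,342),(140,308),(140,376)])/3+o,.08)))
print('jarB',fitc(ray(g,np.array([(305,362),(346,362),(325,343),(325,381)])/3+o,.055)))
"
```

```text
c in (array([0.65952692, 0.00693672]), np.float64(0.04781889157967812))
c out (array([0.65777778, 0.00822847]), np.float64(0.05386319641372238))
cfloor (array([0.65938816, 0.0062198 ]), np.float64(0.039416657856440926))
a (array([0.66114169, 0.00474051]), np.float64(0.07929836060574033))
d (array([ 0.65521202, -0.19447197]), np.float64(0.04396055656129009))
e (array([ 0.44200801, -0.21530074]), np.float64(0.03453814199046316))
jarB (array([ 0.55204561, -0.08782917]), np.float64(0.019180892160449107))
```

{"name": "jog_arm", "arguments": {
  "increments": [
    [6,-60,8,0,0,0],
    [6,-110,14,0,0,0],
    [6,-160,40,0,0,0],
    [6,-201,70,0,0,0],
    [6,-201,77,0,0,0]
  ],
  "jaw": 0.5
}}

```text
time_s: 26.6
tool_pos: [0.6539, -0.1487, 0.1393]
tool_rot: [[-1.0, 0.006, -0.005], [0.007, 0.992, -0.126], [0.004, -0.126, -0.992]]
contact_force: [-0.3, -0.4, -0.0]
finger_gap: 0.0427
```

{"name": "jog_arm", "arguments": {
  "increments": [
    [0,0,0,0,0,0],
    [0,0,0,0,0,0],
    [0,0,0,0,0,0],
    [0,0,0,0,0,0]
  ]
}}

```text
time_s: 27.0
tool_pos: [0.6568, -0.14, 0.1418]
tool_rot: [[-1.0, -0.003, 0.0], [-0.003, 0.992, -0.123], [0.0, -0.123, -0.992]]
contact_force: [0.8, -0.3, -0.3]
finger_gap: 0.0423
```

```bash
python3 -c "
from h import *
plan(grasp((.655,-.191),.045,.018),RG)
f=grab_frame('wrist');save(f,'w22.png')"
```

```text
row [1.8, -2.3, 80.7] [0.001, 0.0, 0.003] rows>= 1.6 t 27.0 F [ 0.8 -0.3 -0.3] gap 42.3 p [ 0.657 -0.14   0.142]
```

View pics/w22.png

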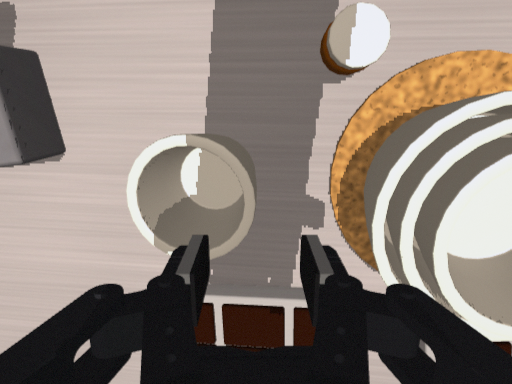

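```bash
python3 -c "
from h import *
s=sense();f=grab_frame('wrist')
c,r=fitc(ray(f,[(127,190),(188,133),(256,190),(145,150),(240,155),(140,232),(175,257)],.08,s)); print(c,r)
plan(grasp(c,.045,.018),RG)"
```

```text
[ 0.65519519 -0.19107736] 0.045432035404267754
row [1.3, -1.7, 80.5] [0.0, -0.0, 0.002] rows>= 1.6 t 27.1 F [ 1.2  1.  -0.2] gap 42.5 p [ 0.657 -0.141  0.142]
```

{"name": "jog_arm", "arguments": {
  "increments": [
    [1.5,-2,40,0,0,0],
    [1.5,-2,80,0,0,0],
    [1.5,-2,80,0,0,0],
    [1.5,-2,80,0,0,0],
    [1.5,-2,80,0,0,0]
  ]
}}

```text
time_s: 27.6
tool_pos: [0.656, -0.1536, 0.0646]
tool_rot: [[-1.0, -0.001, 0.002], [-0.001, 0.992, -0.124], [-0.002, -0.124, -0.992]]
contact_force: [0.5, -0.5, 0.5]
finger_gap: 0.0425
```

{"name": "jog_arm", "arguments": {
  "increments": [
    [0,0,0,0,0,0],
    [0,0,0,0,0,0],
    [0,0,0,0,0,0],
    [0,0,0,0,0,0],
    [0,0,0,0,0,0]
  ],
  "jaw": 0
}}

```text
time_s: 28.1
tool_pos: [0.6553, -0.1537, 0.0636]
tool_rot: [[-1.0, -0.0, 0.001], [-0.0, 0.992, -0.123], [-0.001, -0.123, -0.992]]
contact_force: [-1.1, 1.8, 5.3]
finger_gap: 0.0085
```

{"name": "jog_arm", "arguments": {
  "increments": [
    [0,-1,-8,0,0,0],
    [0,-4,-30,0,0,0],
    [0,-8,-65,0,0,0],
    [0,-13,-105,0,0,0],
    [0,-16,-138,0,0,0]
  ]
}}

```text
time_s: 28.6
tool_pos: [0.6546, -0.153, 0.2038]
tool_rot: [[-1.0, 0.0, -0.0], [0.0, 0.992, -0.124], [0.0, -0.124, -0.992]]
contact_force: [0.2, -0.7, -1.0]
finger_gap: 0.0084
```

{"name": "jog_arm", "arguments": {
  "increments": [
    [0,0,0,0,0,0],
    [0,0,0,0,0,0],
    [0,0,0,0,0,0]
  ]
}}

```text
time_s: 28.9
tool_pos: [0.6539, -0.1525, 0.1996]
tool_rot: [[-1.0, -0.001, -0.004], [-0.0, 0.992, -0.123], [0.004, -0.123, -0.992]]
contact_force: [0.4, -0.4, -1.6]
finger_gap: 0.0081
```

```bash
python3 -c "
from h import *
plan([.6595,.0065+.0388,.2],RG)
f=grab_frame('wrist');save(f,'w23.png')
i=grab_frame('side')['img']; cv2.imwrite('pics/d23.png',cv2.resize(i[80:280,180:430],None,fx=3,fy=3))"
```

```text
row [-5.6, 196.2, -24.8] [0.0, -0.004, 0.001] rows>= 4.0 t 28.9 F [ 0.4 -0.4 -1.6] gap 8.1 p [ 0.654 -0.152  0.2  ]
```

View pics/d23.png

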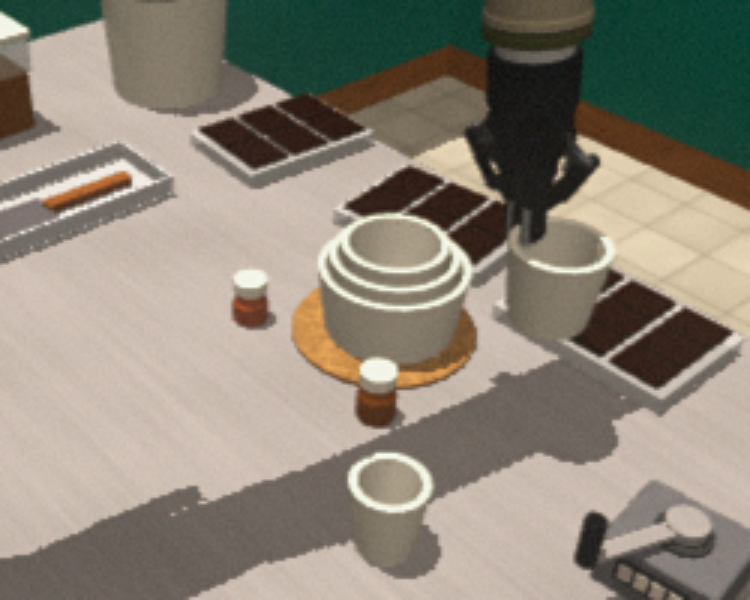

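{"name": "jog_arm", "arguments": {
  "increments": [
    [-5.5,50,-6,0,0,0],
    [-5.5,98,-12,0,0,0],
    [-5.5,147,-18,0,0,0],
    [-5.5,196,-24,0,0,0],
    [-5.5,196,-24,0,0,0]
  ]
}}

```text
time_s: 29.5
tool_pos: [0.6591, 0.0554, 0.1987]
tool_rot: [[-1.0, -0.012, -0.003], [-0.012, 0.993, -0.119], [0.004, -0.119, -0.993]]
contact_force: [0.2, 1.5, -0.8]
finger_gap: 0.0084
```

{"name": "jog_arm", "arguments": {
  "increments": [
    [0,0,0,0,0,0],
    [0,0,0,0,0,0],
    [0,0,0,0,0,0]
  ]
}}

```text
time_s: 29.8
tool_pos: [0.6601, 0.0427, 0.2002]
tool_rot: [[-1.0, 0.002, -0.002], [0.002, 0.992, -0.124], [0.002, -0.124, -0.992]]
contact_force: [-0.9, -0.9, -1.0]
finger_gap: 0.0082
```

```bash
python3 -c "
from h import *
plan([.6595,.0453,.135],RG)
f=grab_frame('wrist');save(f,'w24.png')
i=grab_frame('scene')['img']; cv2.imwrite('pics/s24.png',cv2.resize(i[180:300,240:360],None,fx=5,fy=5))
i=grab_frame('side')['img']; cv2.imwrite('pics/d24.png',cv2.resize(i[100:220,250:370],None,fx=5,fy=5))"
```

```text
row [0.4, 10.7, 64.4] [-0.001, -0.002, -0.002] rows>= 1.3 t 29.8 F [-0.9 -0.9 -1. ] gap 8.2 p [0.66  0.043 0.2  ]
```

View pics/s24.png

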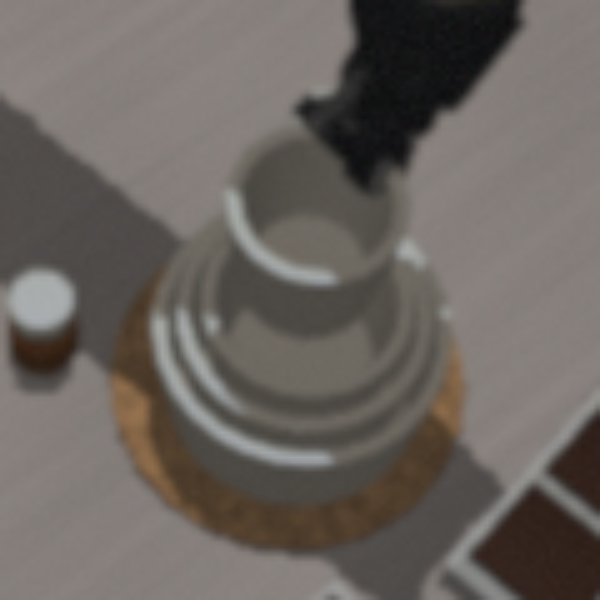

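View pics/d24.png

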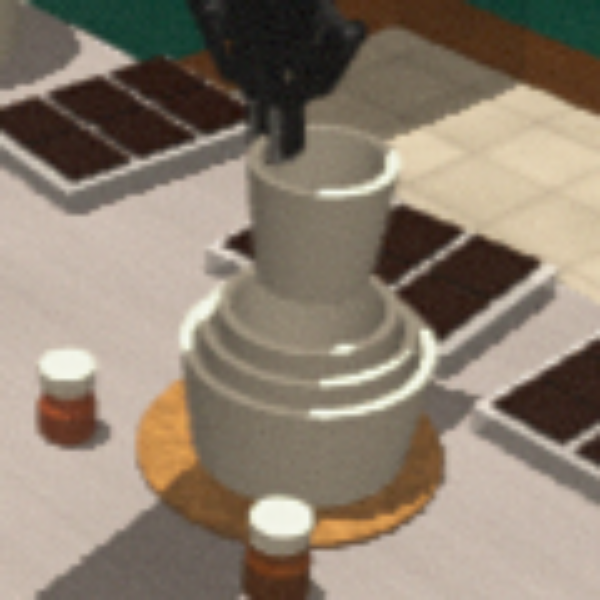

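```bash
python3 -c "
from h import *
f=grab_frame('scene'); o=np.array([240,180])-.4
z=.2164
F=lambda p,z:fitc(ray(f,np.array(p)/5+o,z))
print('d',F([(224,200),(411,210),(310,287),(240,250),(345,280)],z))
print('c',F([(203,305),(300,402),(408,320),(230,365),(370,375)],.114))
f=grab_frame('side'); o=np.array([250,100])-.4
print('d',F([(247,162),(399,165),(325,125),(322,197),(270,187)],z))
print('c',F([(217,305),(405,320),(310,353),(240,335)],.114))
print('a',F([(182,345),(437,350),(310,417),(230,400),(400,393)],.086))
"
```

```text
d (array([0.65954928, 0.0024346 ]), np.float64(0.04506949673014843))
c (array([0.66267771, 0.00146402]), np.float64(0.05280168641306029))
d (array([0.66028562, 0.00702457]), np.float64(0.04417161703420646))
c (array([0.66659828, 0.0114534 ]), np.float64(0.05953384607590146))
a (array([0.66221433, 0.00859299]), np.float64(0.07928201022313451))
```

{"name": "jog_arm", "arguments": {
  "increments": [
    [0,4,25,0,0,0],
    [0,8.5,50,0,0,0],
    [0,8.5,57,0,0,0],
    [0,8.5,57,0,0,0],
    [0,8.5,57,0,0,0]
  ]
}}

```text
time_s: 30.55
tool_pos: [0.6606, 0.0459, 0.1441]
tool_rot: [[-1.0, 0.0, -0.0], [0.0, 0.992, -0.124], [0.0, -0.124, -0.992]]
contact_force: [0.1, 0.9, 0.0]
finger_gap: 0.0083
```

```bash
python3 -c "
from h import *
plan([.6605,.0445,.1175],RG)
f=grab_frame('wrist');save(f,'w25.png')
i=grab_frame('scene')['img']; cv2.imwrite('pics/s25.png',cv2.resize(i[180:300,240:360],None,fx=5,fy=5,interpolation=cv2.INTER_CUBIC))
i=grab_frame('side')['img']; cv2.imwrite('pics/d25.png',cv2.resize(i[100:220,250:370],None,fx=5,fy=5,interpolation=cv2.INTER_CUBIC))"
```

```text
row [0.1, 1.9, 26.6] [0.0, -0.0, -0.0] rows>= 0.5 t 30.55 F [0.1 0.9 0. ] gap 8.3 p [0.661 0.046 0.144]
```

View pics/s25.png

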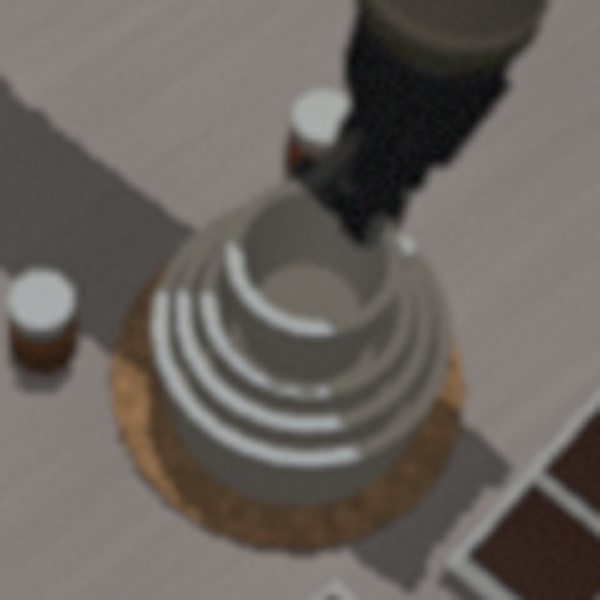

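View pics/d25.png

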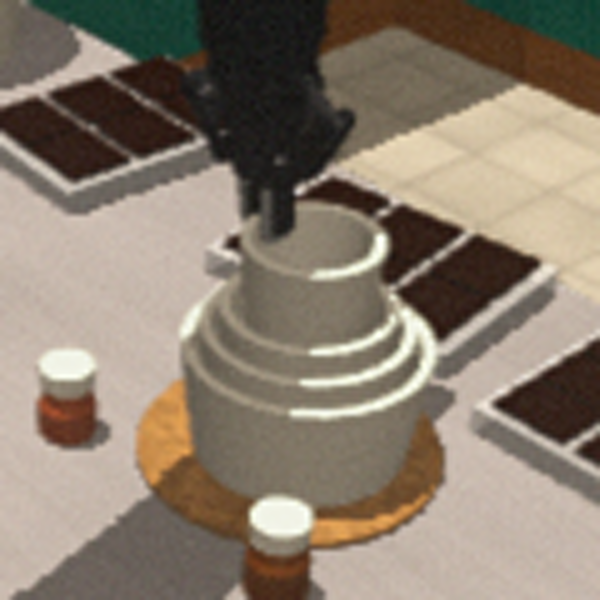

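Well centred in both views. Lower, release.

{"name": "jog_arm", "arguments": {
  "increments": [
    [0,1,12,0,0,0],
    [0,2,27,0,0,0],
    [0,2,27,0,0,0],
    [0,2,27,0,0,0]
  ]
}}

```text
time_s: 31.1
tool_pos: [0.6606, 0.0451, 0.1165]
tool_rot: [[-1.0, -0.0, 0.0], [-0.0, 0.992, -0.123], [-0.0, -0.123, -0.992]]
contact_force: [-2.6, 0.7, 11.2]
finger_gap: 0.0087
```

{"name": "jog_arm", "arguments": {
  "increments": [
    [0,0,0,0,0,0],
    [0,0,0,0,0,0],
    [0,0,0,0,0,0],
    [0,0,0,0,0,0]
  ],
  "jaw": 0.35
}}

```text
time_s: 31.5
tool_pos: [0.6609, 0.0432, 0.1164]
tool_rot: [[-1.0, 0.001, 0.001], [0.001, 0.992, -0.125], [-0.001, -0.125, -0.992]]
contact_force: [-0.1, -2.5, 9.0]
finger_gap: 0.0299
```

{"name": "jog_arm", "arguments": {
  "increments": [
    [0,0,-30,0,0,0],
    [0,0,-60,0,0,0],
    [0,0,-90,0,0,0],
    [0,0,-90,0,0,0],
    [0,0,-90,0,0,0]
  ]
}}

```text
time_s: 32.0
tool_pos: [0.6602, 0.056, 0.2046]
tool_rot: [[-1.0, -0.0, -0.001], [-0.0, 0.992, -0.123], [0.001, -0.123, -0.992]]
contact_force: [-0.0, 0.2, -0.7]
finger_gap: 0.0299
```

```bash
python3 -c "
from h import *
plan(grasp((.4415,-.2135),.035,.018,back=.08),RG)
f=grab_frame('wrist');save(f,'w26.png')
i=f['img']; cv2.imwrite('pics/w26b.png',cv2.resize(i[70:290,70:300],None,fx=2.7,fy=2.7,interpolation=cv2.INTER_CUBIC))
i=grab_frame('scene')['img']; cv2.imwrite('pics/s26.png',cv2.resize(i[120:340,140:370],None,fx=3,fy=3))"
```

```text
row [218.7, -221.2, 91.5] [0.0, -0.001, 0.0] rows>= 6.5 t 32.0 F [-0.   0.2 -0.7] gap 29.9 p [0.66  0.056 0.205]
```

View pics/s26.png

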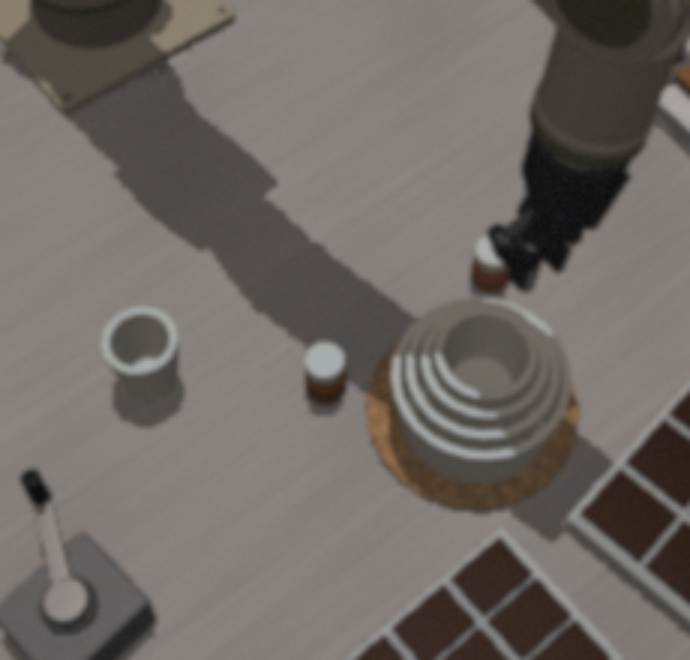

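View pics/w26b.png

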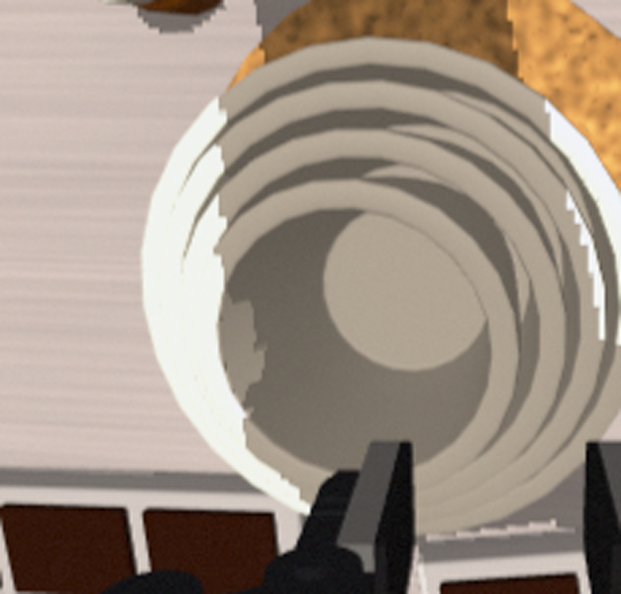

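```bash
python3 -c "
from h import *
s=sense();f=grab_frame('wrist'); k=2.7;o=np.array([70,70])-.3
q=lambda p,z:fitc(ray(f,np.array(p)/k+o,z,s))
print('d in',q([(220,320),(345,208),(490,340),(250,430),(240,255),(450,250)],.128))
print('d out',q([(340,180),(450,225),(519,350),(270,200)],.128))
print('d floor',q([(323,280),(395,213),(487,320),(412,371),(340,335)],.062))
print('c out',q([(365,128),(470,168),(567,350),(220,195),(540,260)],.114))
print('a',q([(142,270),(370,38),(160,360),(600,160)],.086))
g=grab_frame('scene')
o=np.array([140,120])-.33
print('e',fitc(ray(g,np.array([(102,342),(178,342),(140,308),(140,376)])/3+o,.08)))
"
```

```text
d in (array([0.6609568 , 0.00685221]), np.float64(0.03782779568542381))
d out (array([0.66165783, 0.00623019]), np.float64(0.044884584442792294))
d floor (array([0.66214278, 0.00628441]), np.float64(0.027994821485216908))
c out (array([0.66030614, 0.00684445]), np.float64(0.05500951720067807))
a (array([0.65971342, 0.00532154]), np.float64(0.0787870408003298))
e (array([ 0.44225393, -0.21492392]), np.float64(0.03476222196129477))
```

{"name": "jog_arm", "arguments": {
  "increments": [
    [218,-221,20,0,0,0],
    [218,-221,20,0,0,0],
    [218,-221,20,0,0,0],
    [218,-221,20,0,0,0],
    [218,-221,20,0,0,0]
  ],
  "jaw": 0.45
}}

```text
time_s: 32.7
tool_pos: [0.483, -0.1237, 0.2106]
tool_rot: [[-1.0, -0.0, -0.002], [0.0, 0.992, -0.124], [0.002, -0.124, -0.992]]
contact_force: [0.5, -0.5, 0.5]
finger_gap: 0.0382
```

```bash
python3 -c "
from h import *
plan(grasp((.4415,-.2135),.035,.018,back=.08),RG)"
```

```text
row [41.3, -42.2, 75.1] [0.0, -0.002, 0.0] rows>= 1.9 t 32.7 F [ 0.5 -0.5  0.5] gap 38.2 p [ 0.483 -0.124  0.211]
```

{"name": "jog_arm", "arguments": {
  "increments": [
    [40,-40,35,0,0,0],
    [40,-41,73,0,0,0],
    [40,-41,73,0,0,0],
    [40,-41,73,0,0,0],
    [40,-41,73,0,0,0]
  ]
}}

```text
time_s: 33.2
tool_pos: [0.4461, -0.1713, 0.1451]
tool_rot: [[-1.0, -0.002, 0.0], [-0.002, 0.992, -0.124], [0.0, -0.124, -0.992]]
contact_force: [0.4, 0.4, 0.5]
finger_gap: 0.0387
```

```bash
python3 -c "
from h import *
plan(grasp((.4415,-.2135),.035,.018),RG)
f=grab_frame('wrist');save(f,'w27.png')"
```

```text
row [4.7, -3.0, 84.1] [-0.0, 0.0, 0.002] rows>= 1.7 t 33.2 F [0.4 0.4 0.5] gap 38.7 p [ 0.446 -0.171  0.145]
```

View pics/w27.png

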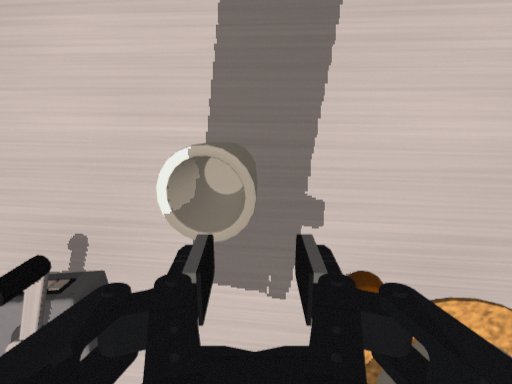

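```bash
python3 -c "
from h import *
s=sense();f=grab_frame('wrist')
c,r=fitc(ray(f,[(156,190),(207,144),(257,195),(170,160),(242,162),(168,222),(205,241)],.08,s)); print(c,r)
plan(grasp(c,.035,.018),RG)"
```

```text
[ 0.44164414 -0.21284986] 0.03454370349804103
row [4.7, -2.3, 84.1] [-0.0, 0.001, 0.002] rows>= 1.7 t 33.3 F [0.7 0.2 0.1] gap 38.3 p [ 0.446 -0.171  0.145]
```

{"name": "jog_arm", "arguments": {
  "increments": [
    [4.5,-2.5,40,0,0,0],
    [4.5,-2.5,84,0,0,0],
    [4.5,-2.5,84,0,0,0],
    [4.5,-2.5,84,0,0,0],
    [4.5,-2.5,84,0,0,0]
  ]
}}

```text
time_s: 33.8
tool_pos: [0.442, -0.1848, 0.0633]
tool_rot: [[-1.0, -0.001, 0.002], [-0.001, 0.992, -0.124], [-0.002, -0.124, -0.992]]
contact_force: [-0.1, -0.3, 0.9]
finger_gap: 0.0386
```

{"name": "jog_arm", "arguments": {
  "increments": [
    [0,0,0,0,0,0],
    [0,0,0,0,0,0],
    [0,0,0,0,0,0],
    [0,0,0,0,0,0],
    [0,0,0,0,0,0]
  ],
  "jaw": 0
}}

```text
time_s: 34.3
tool_pos: [0.4415, -0.185, 0.0626]
tool_rot: [[-1.0, -0.0, 0.001], [-0.0, 0.992, -0.124], [-0.001, -0.124, -0.992]]
contact_force: [-1.4, 1.2, 8.7]
finger_gap: 0.0082
```

{"name": "jog_arm", "arguments": {
  "increments": [
    [0,-1,-8,0,0,0],
    [0,-4,-30,0,0,0],
    [0,-8,-65,0,0,0],
    [0,-13,-105,0,0,0],
    [0,-18,-153,0,0,0]
  ]
}}

```text
time_s: 34.8
tool_pos: [0.4393, -0.1838, 0.2166]
tool_rot: [[-1.0, -0.0, -0.003], [0.0, 0.992, -0.123], [0.003, -0.123, -0.992]]
contact_force: [1.4, 0.6, -2.1]
finger_gap: 0.0081
```

{"name": "jog_arm", "arguments": {
  "increments": [
    [0,0,0,0,0,0],
    [0,0,0,0,0,0],
    [0,0,0,0,0,0]
  ]
}}

```text
time_s: 35.1
tool_pos: [0.4398, -0.1837, 0.2143]
tool_rot: [[-1.0, -0.0, -0.003], [-0.0, 0.992, -0.123], [0.003, -0.123, -0.992]]
contact_force: [0.1, 0.3, -1.5]
finger_gap: 0.008
```

```bash
python3 -c "
from h import *
plan([.661,.0065+.0287,.216],RG)
f=grab_frame('wrist');save(f,'w28.png')
i=grab_frame('side')['img']; cv2.imwrite('pics/d28.png',cv2.resize(i[80:280,180:430],None,fx=3,fy=3))"
```

```text
row [-221.2, 216.9, -29.3] [0.0, -0.003, 0.001] rows>= 6.2 t 35.1 F [ 0.1  0.3 -1.5] gap 8.0 p [ 0.44  -0.184  0.214]
```

View pics/d28.png

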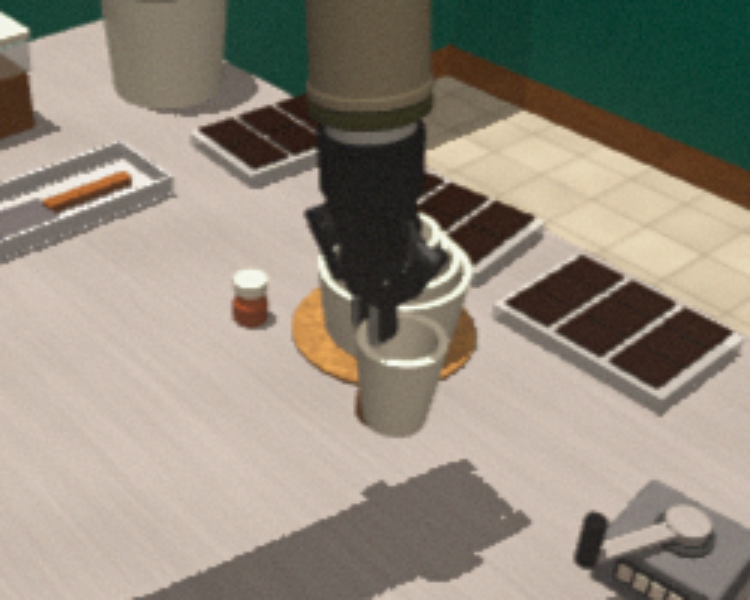

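{"name": "jog_arm", "arguments": {
  "increments": [
    [-221,217,-29,0,0,0],
    [-221,217,-29,0,0,0],
    [-221,217,-29,0,0,0],
    [-221,217,-29,0,0,0],
    [-221,217,-29,0,0,0]
  ]
}}

```text
time_s: 35.7
tool_pos: [0.6188, -0.0064, 0.215]
tool_rot: [[-1.0, -0.001, -0.004], [-0.0, 0.992, -0.124], [0.004, -0.124, -0.992]]
contact_force: [1.6, -0.0, -0.2]
finger_gap: 0.0079
```

{"name": "jog_arm", "arguments": {
  "increments": [
    [-42,41.5,-5,0,0,0],
    [-42,41.5,-5,0,0,0],
    [-42,41.5,-5,0,0,0],
    [-42,41.5,-5,0,0,0],
    [-42,41.5,-5,0,0,0]
  ]
}}

```text
time_s: 36.2
tool_pos: [0.6593, 0.032, 0.2162]
tool_rot: [[-1.0, 0.002, -0.002], [0.002, 0.992, -0.124], [0.002, -0.124, -0.992]]
contact_force: [-0.2, -0.2, -1.1]
finger_gap: 0.008
```

```bash
python3 -c "
from h import *
plan([.661,.0353,.158],RG)
f=grab_frame('wrist');save(f,'w29.png')
i=grab_frame('scene')['img']; cv2.imwrite('pics/s29.png',cv2.resize(i[180:300,240:360],None,fx=5,fy=5))
i=grab_frame('side')['img']; cv2.imwrite('pics/d29.png',cv2.resize(i[100:220,250:370],None,fx=5,fy=5))"
```

```text
row [-1.8, 10.5, 57.3] [-0.001, -0.002, -0.002] rows>= 1.2 t 36.2 F [-0.2 -0.2 -1.1] gap 8.0 p [0.659 0.032 0.216]
```

View pics/s29.png

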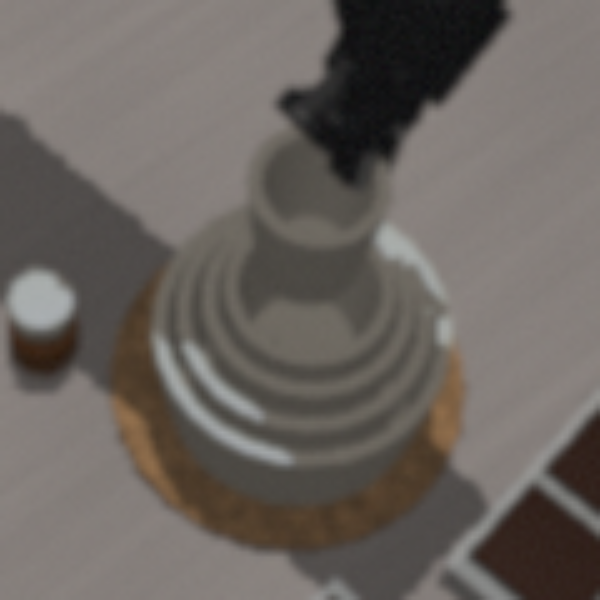

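View pics/d29.png

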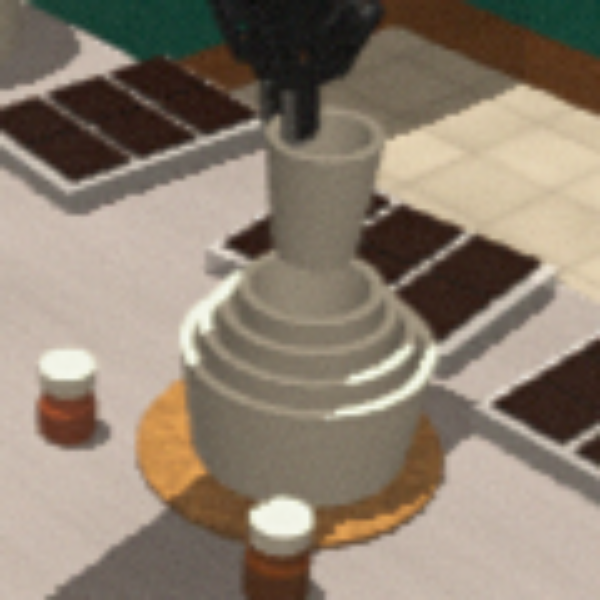

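{"name": "jog_arm", "arguments": {
  "increments": [
    [-2,5,20,0,0,0],
    [-2,10,45,0,0,0],
    [-2,10,51,0,0,0],
    [-2,10,51,0,0,0],
    [-2,10,51,0,0,0]
  ]
}}

```text
time_s: 36.85
tool_pos: [0.6624, 0.0371, 0.1657]
tool_rot: [[-1.0, 0.0, -0.0], [0.0, 0.992, -0.123], [-0.0, -0.123, -0.992]]
contact_force: [-0.5, -0.2, -1.0]
finger_gap: 0.0082
```

```bash
python3 -c "
from h import *
plan([.661,.0353,.1325],RG)
f=grab_frame('wrist');save(f,'w30.png')
i=grab_frame('scene')['img']; cv2.imwrite('pics/s30.png',cv2.resize(i[180:300,240:360],None,fx=5,fy=5,interpolation=cv2.INTER_CUBIC))
i=grab_frame('side')['img']; cv2.imwrite('pics/d30.png',cv2.resize(i[100:220,250:370],None,fx=5,fy=5,interpolation=cv2.INTER_CUBIC))"
```

```text
row [1.4, 2.3, 33.2] [0.0, -0.0, -0.0] rows>= 0.7 t 36.85 F [-0.5 -0.2 -1. ] gap 8.2 p [0.662 0.037 0.166]
```

View pics/s30.png

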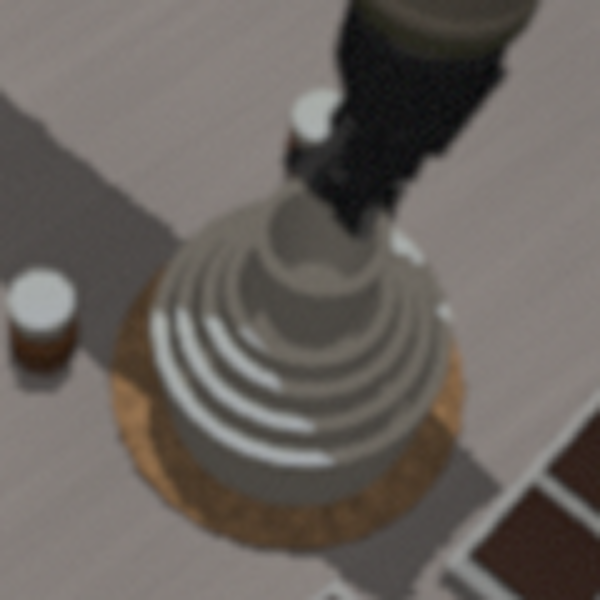

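View pics/d30.png

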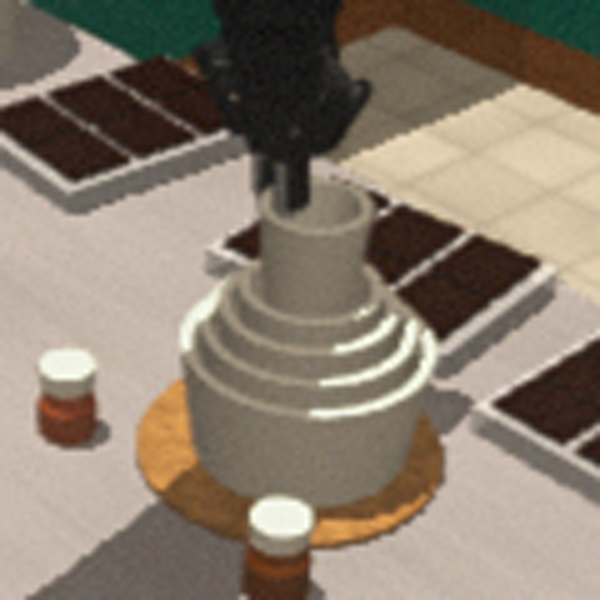

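{"name": "jog_arm", "arguments": {
  "increments": [
    [1.4,0,10,0,0,0],
    [1.4,1.5,25,0,0,0],
    [1.4,2,32,0,0,0],
    [1.4,2,32,0,0,0],
    [1.4,2,32,0,0,0]
  ]
}}

```text
time_s: 37.5
tool_pos: [0.6602, 0.0355, 0.1315]
tool_rot: [[-1.0, -0.0, -0.003], [-0.0, 0.992, -0.124], [0.003, -0.124, -0.992]]
contact_force: [0.2, 0.5, -1.1]
finger_gap: 0.0083
```

```bash
python3 -c "
from h import *
plan([.661,.0353,.1325],RG)
i=grab_frame('scene')['img']; cv2.imwrite('pics/s31.png',cv2.resize(i[180:300,240:360],None,fx=5,fy=5,interpolation=cv2.INTER_CUBIC))
i=grab_frame('side')['img']; cv2.imwrite('pics/d31.png',cv2.resize(i[100:220,250:370],None,fx=5,fy=5,interpolation=cv2.INTER_CUBIC))"
```

```text
row [-0.8, -0.3, -1.0] [-0.0, -0.003, 0.0] rows>= 0.0 t 37.5 F [ 0.2  0.5 -1.1] gap 8.3 p [0.66  0.035 0.132]
```

View pics/s31.png

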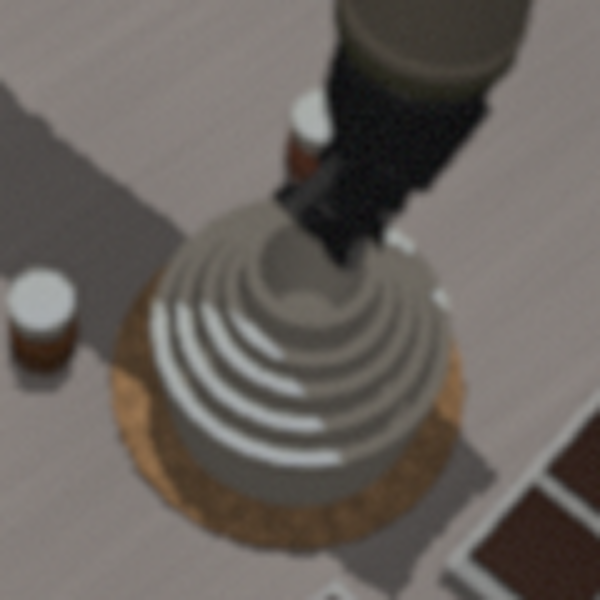

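View pics/d31.png

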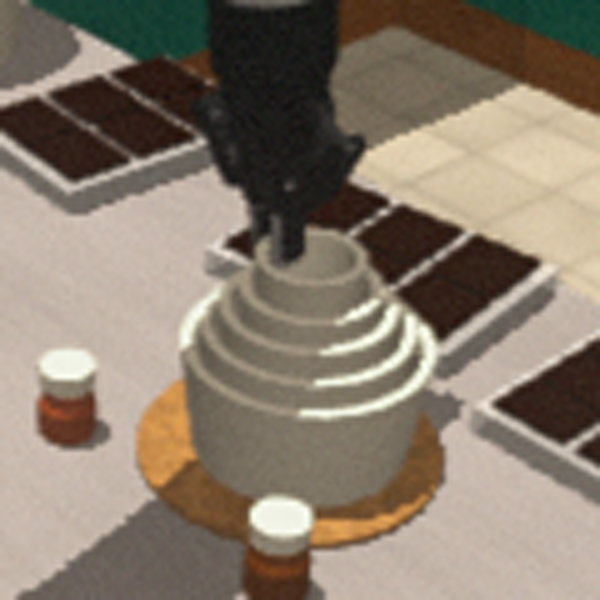

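Centred, no contact force. Release.

{"name": "jog_arm", "arguments": {
  "increments": [
    [0,0,0,0,0,0],
    [0,0,0,0,0,0],
    [0,0,0,0,0,0],
    [0,0,0,0,0,0]
  ],
  "jaw": 0.35
}}

```text
time_s: 38.0
tool_pos: [0.6605, 0.0355, 0.1324]
tool_rot: [[-1.0, -0.0, -0.001], [-0.0, 0.992, -0.124], [0.001, -0.124, -0.992]]
contact_force: [0.1, -0.0, -0.5]
finger_gap: 0.0301
```

{"name": "jog_arm", "arguments": {
  "increments": [
    [0,0,-30,0,0,0],
    [0,0,-60,0,0,0],
    [0,0,-90,0,0,0],
    [0,0,-90,0,0,0],
    [0,0,-90,0,0,0]
  ]
}}

```text
time_s: 38.5
tool_pos: [0.6609, 0.0468, 0.2222]
tool_rot: [[-1.0, -0.0, -0.0], [-0.0, 0.992, -0.123], [0.0, -0.123, -0.992]]
contact_force: [0.3, -0.1, -0.7]
finger_gap: 0.0297
```

```bash
python3 -c "
from h import *
f=grab_frame('wrist');save(f,'w32.png')
i=f['img']; cv2.imwrite('pics/w32b.png',cv2.resize(i[70:290,70:300],None,fx=2.7,fy=2.7,interpolation=cv2.INTER_CUBIC))
i=grab_frame('side')['img']; cv2.imwrite('pics/d32.png',cv2.resize(i[100:220,250:370],None,fx=5,fy=5,interpolation=cv2.INTER_CUBIC))"
```

```text
(no output)
```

View pics/w32b.png

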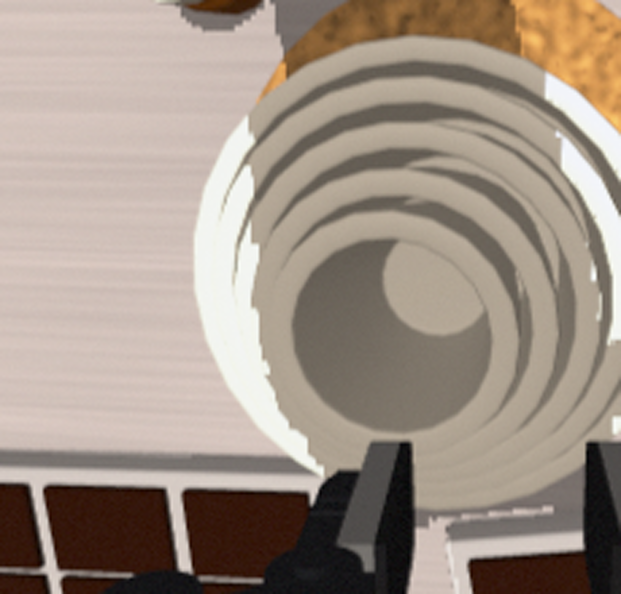

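View pics/d32.png

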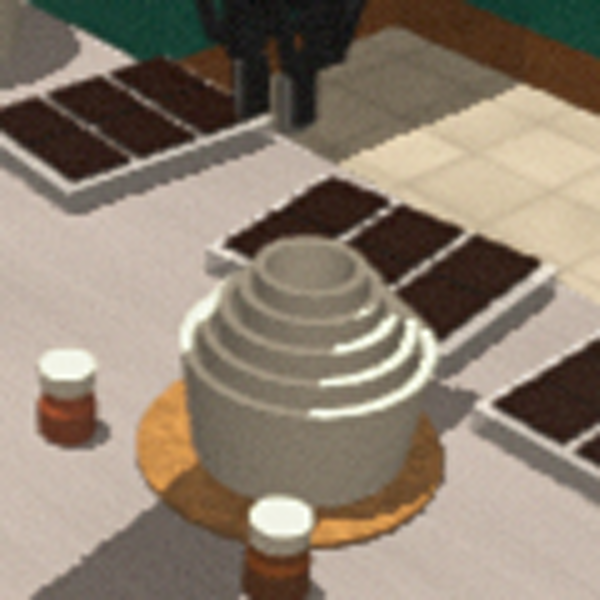

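```bash
python3 -c "
from h import *
s=sense();f=grab_frame('wrist'); k=2.7;o=np.array([70,70])-.3
q=lambda p,z:print(fitc(ray(f,np.array(p)/k+o,z,s)))
q([(291,330),(390,238),(491,345),(405,432),(315,395),(460,285)],.142)
q([(270,310),(385,210),(519,345),(300,250),(480,260)],.142)
q([(383,280),(400,245),(440,335),(484,312)],.076)
q([(385,168),(556,340),(480,200)],.128)
# lever from scene & side
i=grab_frame('scene')['img']; cv2.imwrite('pics/s33.png',cv2.resize(i[260:360,120:220],None,fx=6,fy=6,interpolation=cv2.INTER_CUBIC))
i=grab_frame('side')['img']; cv2.imwrite('pics/d33.png',cv2.resize(i[230:300,360:440],None,fx=8,fy=8,interpolation=cv2.INTER_CUBIC))
"
```

```text
(array([0.6593086 , 0.00664182]), np.float64(0.02672502401724295))
(array([0.65919583, 0.00758318]), np.float64(0.03369908199052931))
(array([0.65999499, 0.0072369 ]), np.float64(0.018196748320280214))
(array([0.66313746, 0.00306694]), np.float64(0.04753836865735345))
```

View pics/s33.png

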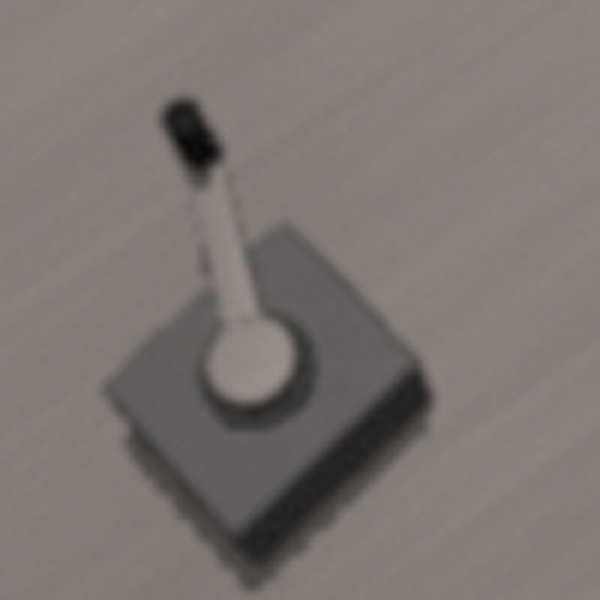

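View pics/d33.png

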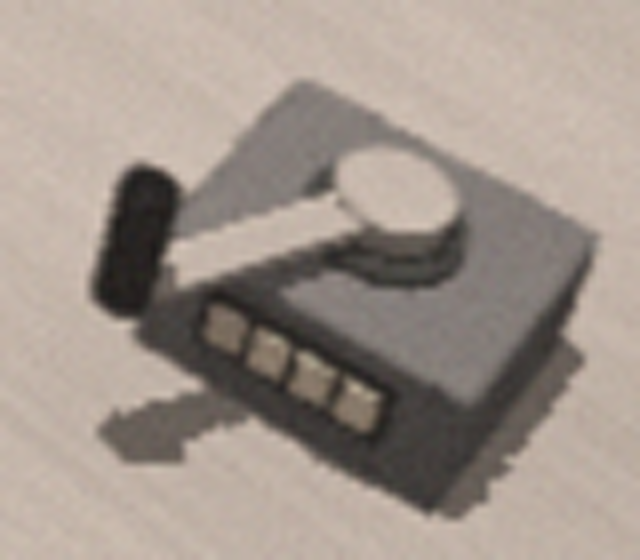

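```bash
python3 -c "
from h import *
f=grab_frame('scene'); o=np.array([120,260])-.4
r=lambda p,z,k:np.round(np.array([ray(f,np.array(u)/k+o,z)[0] for u in p]),3)
P=r([(288,225),(412,365),(240,540),(108,390)],.055,6);print(P,P.mean(0)); print('post',r([(182,115)],.111,6)); print('base',r([(208,168)],.071,6))
f=grab_frame('side'); o=np.array([360,230])-.44
P=r([(308,82),(597,238),(470,405)],.055,8);print(P,(P[0]+P[2])/2);print('post',r([(148,183)],.111,8))
"
```

```text
[[ 0.554 -0.348  0.055]
 [ 0.637 -0.339  0.055]
 [ 0.654 -0.431  0.055]
 [ 0.569 -0.443  0.055]] [ 0.6035  -0.39025  0.055  ]
post [[ 0.51  -0.361  0.111]]
base [[ 0.518 -0.362  0.071]]
[[ 0.639 -0.336  0.055]
 [ 0.651 -0.429  0.055]
 [ 0.565 -0.442  0.055]] [ 0.602 -0.389  0.055]
post [[ 0.513 -0.357  0.111]]
```

```bash
python3 -c "
from h import *
plan([.512,-.305,.15],Rt(180,0))"
```

```text
row [148.2, -340.0, 114.3] [-0.124, -0.003, 0.0] rows>= 7.8 t 38.85 F [1.1 0.7 0.5] gap 29.8 p [0.66  0.047 0.221]
```

{"name": "jog_arm", "arguments": {
  "increments": [
    [148,-337,42,-0.124,0,0],
    [148,-337,42,-0.124,0,0],
    [148,-337,42,-0.124,0,0],
    [148,-337,42,-0.124,0,0],
    [148,-337,42,-0.124,0,0]
  ],
  "jaw": 0
}}

```text
time_s: 39.35
tool_pos: [0.5596, -0.1843, 0.2217]
tool_rot: [[-1.0, 0.0, -0.001], [0.0, 1.0, 0.0], [0.001, 0.0, -1.0]]
contact_force: [0.5, -1.2, -0.3]
finger_gap: 0.0001
```

```bash
python3 -c "
from h import *
plan([.512,-.305,.14],Rt(180,0))"
```

```text
row [47.5, -120.7, 81.8] [0.0, -0.001, -0.0] rows>= 3.1 t 39.35 F [ 0.5 -1.2 -0.3] gap 0.1 p [ 0.56  -0.184  0.222]
```

{"name": "jog_arm", "arguments": {
  "increments": [
    [47,-118,80,0,0,0],
    [47,-118,80,0,0,0],
    [47,-118,80,0,0,0],
    [47,-118,80,0,0,0],
    [47,-118,80,0,0,0]
  ]
}}

```text
time_s: 39.85
tool_pos: [0.5127, -0.3013, 0.1411]
tool_rot: [[-1.0, 0.002, -0.003], [0.002, 1.0, 0.001], [0.003, 0.001, -1.0]]
contact_force: [0.5, 1.1, 0.3]
finger_gap: -0.0001
```

{"name": "jog_arm", "arguments": {
  "increments": [
    [0,0,0,0,0,0],
    [0,0,0,0,0,0]
  ]
}}

```text
time_s: 40.05
tool_pos: [0.5149, -0.2992, 0.1425]
tool_rot: [[-1.0, -0.002, -0.0], [-0.002, 1.0, 0.0], [0.0, 0.0, -1.0]]
contact_force: [-0.1, 0.7, 1.1]
finger_gap: 0.0002
```

```bash
python3 -c "
from h import *
s=sense();f=grab_frame('wrist');save(f,'w34.png')
plan([.512,-.305,.086],Rt(180,0))"
```

```text
row [2.8, -5.6, 56.5] [0.0, -0.0, 0.002] rows>= 1.1 t 40.1 F [-0.7  0.3  0.4] gap -0.0 p [ 0.515 -0.299  0.142]
```

View pics/w34.png

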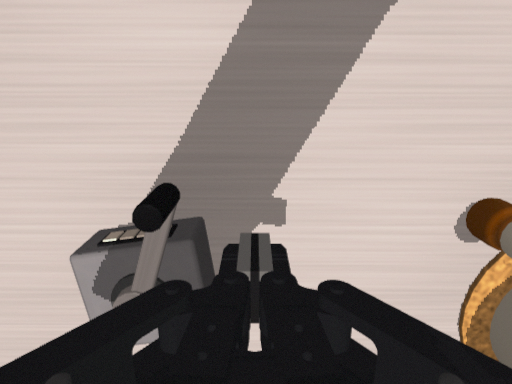

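```bash
python3 -c "
from h import *
s=sense();f=grab_frame('wrist')
print(ray(f,(148,214),.111,s),ray(f,(167,192),.071,s))"
```

```text
[[ 0.50912086 -0.35961359  0.111     ]] [[ 0.50820434 -0.35891783  0.071     ]]
```

{"name": "jog_arm", "arguments": {
  "increments": [
    [3,-3,30,0,0,0],
    [3,-3,57,0,0,0],
    [3,-3,57,0,0,0],
    [3,-3,57,0,0,0]
  ]
}}

```text
time_s: 40.55
tool_pos: [0.511, -0.3032, 0.0855]
tool_rot: [[-1.0, -0.001, -0.002], [-0.001, 1.0, 0.0], [0.002, 0.0, -1.0]]
contact_force: [-0.8, -0.8, 0.1]
finger_gap: -0.0
```

{"name": "jog_arm", "arguments": {
  "increments": [
    [1,-20,0,0,0,0],
    [2,-40,0,0,0,0],
    [3,-60,0,0,0,0],
    [1,-80,0,0,0,0],
    [-2,-95,0,0,0,0]
  ]
}}

```text
time_s: 41.05
tool_pos: [0.5129, -0.3993, 0.0867]
tool_rot: [[-1.0, 0.0, -0.001], [0.0, 1.0, 0.0], [0.001, 0.0, -1.0]]
contact_force: [-2.3, 4.0, 0.6]
finger_gap: -0.0
```

```bash
python3 -c "
from h import *
s=sense();print(s['tool_pos'],s['contact_force']);
i=grab_frame('scene')['img']; cv2.imwrite('pics/s35.png',cv2.resize(i[230:370,100:260],None,fx=4,fy=4,interpolation=cv2.INTER_CUBIC))
i=grab_frame('side')['img']; cv2.imwrite('pics/d35.png',cv2.resize(i[180:320,330:490],None,fx=4,fy=4,interpolation=cv2.INTER_CUBIC))"
```

```text
[ 0.51286631 -0.39927277  0.08670186] [-2.27860821  3.98423869  0.63687067]
```

View pics/s35.png

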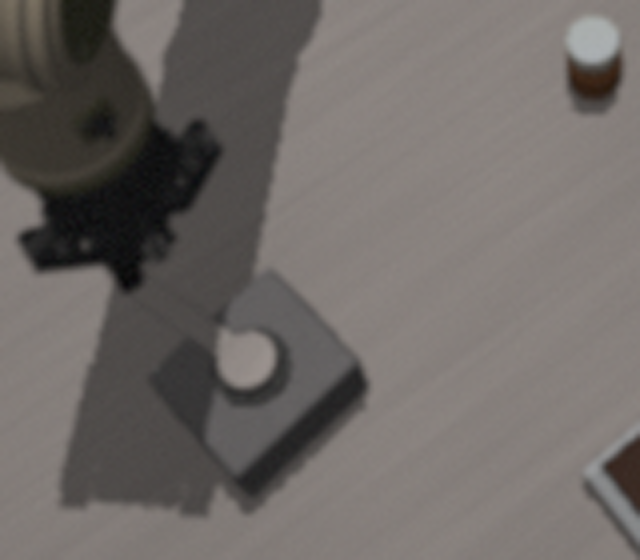

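View pics/d35.png

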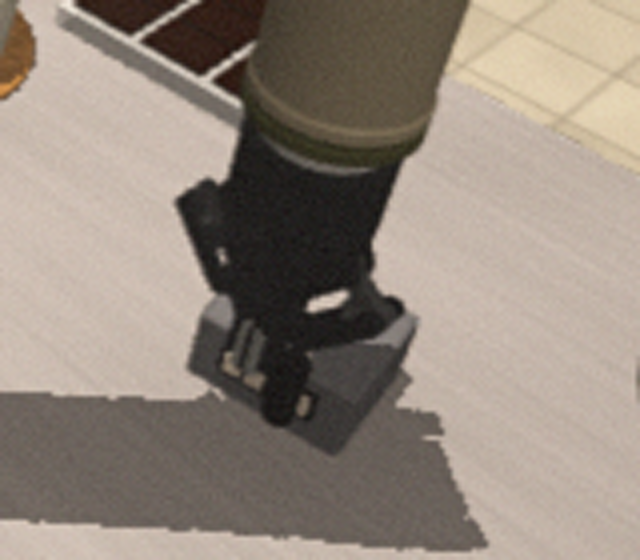

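{"name": "jog_arm", "arguments": {
  "increments": [
    [-3,-6,0,0,0,0],
    [-6,-12,0,0,0,0],
    [-9,-18,0,0,0,0],
    [-10,-22,0,0,0,0],
    [-10,-22,0,0,0,0]
  ]
}}

```text
time_s: 41.65
tool_pos: [0.5241, -0.4195, 0.0854]
tool_rot: [[-1.0, -0.001, 0.0], [-0.001, 1.0, 0.001], [-0.0, 0.001, -1.0]]
contact_force: [0.3, 6.5, 4.0]
finger_gap: -0.0001
```

{"name": "jog_arm", "arguments": {
  "increments": [
    [-1,-2,0,0,0,0],
    [-2,-4,0,0,0,0],
    [-2,-5,0,0,0,0],
    [-2,-5,0,0,0,0]
  ]
}}

```text
time_s: 42.05
tool_pos: [0.5247, -0.4207, 0.0851]
tool_rot: [[-1.0, -0.003, -0.004], [-0.003, 1.0, 0.008], [0.004, 0.008, -1.0]]
contact_force: [-10.6, 22.7, 16.5]
finger_gap: 0.0001
```

```bash
python3 -c "
from h import *
s=sense();print(s['tool_pos'],s['contact_force']);
i=grab_frame('scene')['img']; cv2.imwrite('pics/s36.png',cv2.resize(i[230:370,100:260],None,fx=4,fy=4,interpolation=cv2.INTER_CUBIC))
save(grab_frame('wrist'),'w36.png')
i=grab_frame('side')['img']; cv2.imwrite('pics/d36.png',cv2.resize(i[180:320,330:490],None,fx=4,fy=4,interpolation=cv2.INTER_CUBIC))"
```

```text
[ 0.52467894 -0.42073385  0.08510126] [-10.61149699  22.6627303   16.45082191]
```

View pics/w36.png

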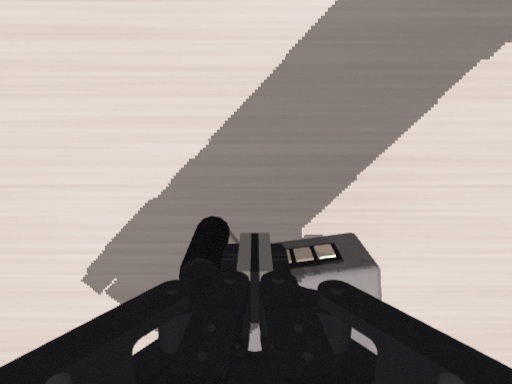

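View pics/s36.png

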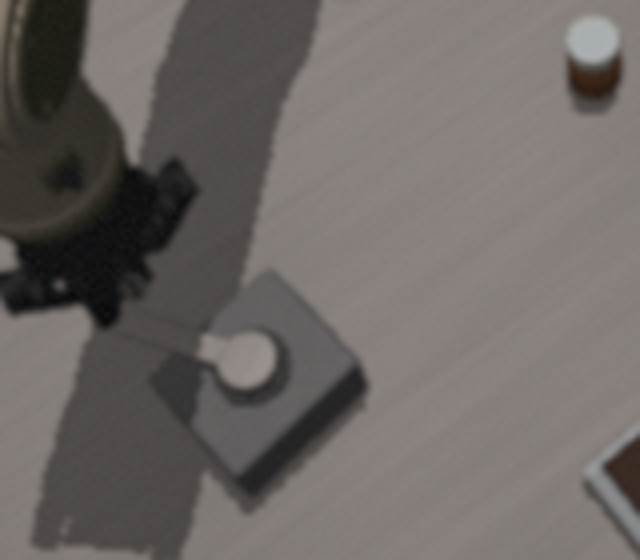

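```bash
python3 -c "
from h import *
f=grab_frame('scene'); o=np.array([100,230])-.4
a=ray(f,np.array((247,360))/4+o,.075)[0]
for u in [(205,346),(160,330),(125,316)]:
  b=ray(f,np.array(u)/4+o,.071)[0]; print(a,b,np.degrees(np.arctan2(*(b-a)[[1,0]]))%360)
s=sense();w=grab_frame('wrist'); print(ray(w,(201,270),.111,s), ray(w,(212,224),.071,s)); print(s['contact_force'])
"
```

```text
[ 0.60224462 -0.39064898  0.075     ] [ 0.5772362  -0.40651136  0.071     ] 212.38619643188807
[ 0.60224462 -0.39064898  0.075     ] [ 0.55131669 -0.4234037   0.071     ] 212.74743122627547
[ 0.60224462 -0.39064898  0.075     ] [ 0.53008916 -0.43618763  0.071     ] 212.2567812012489
[[ 0.52128078 -0.4424483   0.111     ]] [[ 0.51773766 -0.44250775  0.071     ]]
[-11.32599962  23.55256425  16.11759972]
```

Lever at ≈212.5° vs ≈161.5° at rest (≈0.89 rad), force rising without motion: at the stop. Let it back.

{"name": "jog_arm", "arguments": {
  "increments": [
    [6,12,0,0,0,0],
    [10,28,0,0,0,0],
    [14,50,0,0,0,0],
    [14,80,0,0,0,0],
    [12,115,0,0,0,0]
  ]
}}

```text
time_s: 42.8
tool_pos: [0.5127, -0.3111, 0.0854]
tool_rot: [[-1.0, 0.002, 0.0], [0.002, 1.0, -0.002], [-0.0, -0.002, -1.0]]
contact_force: [0.7, -0.0, 0.7]
finger_gap: 0.0001
```

{"name": "jog_arm", "arguments": {
  "increments": [
    [0,5,-30,0,0,0],
    [0,10,-70,0,0,0],
    [0,20,-120,0,0,0],
    [0,20,-120,0,0,0],
    [0,20,-120,0,0,0]
  ]
}}

```text
time_s: 43.3
tool_pos: [0.5139, -0.2912, 0.2066]
tool_rot: [[-1.0, -0.0, 0.003], [-0.0, 1.0, -0.002], [-0.003, -0.002, -1.0]]
contact_force: [-0.3, 0.2, -0.8]
finger_gap: -0.0
```

{"name": "jog_arm", "arguments": {
  "increments": [
    [100,0,-50,0,0,0],
    [100,0,-50,0,0,0],
    [100,0,-50,0,0,0],
    [100,0,-50,0,0,0],
    [100,0,-50,0,0,0]
  ]
}}

```text
time_s: 43.8
tool_pos: [0.4135, -0.2902, 0.2541]
tool_rot: [[-1.0, -0.001, -0.002], [-0.001, 1.0, 0.0], [0.002, 0.0, -1.0]]
contact_force: [-0.9, 0.0, -0.6]
finger_gap: 0.0003
```

```bash
python3 -c "
from h import *
save(grab_frame('scene'),'s37.png');save(grab_frame('side'),'d37.png')
f=grab_frame('scene'); cv2.imwrite('pics/s37b.png',cv2.resize(f['img'][260:360,120:220],None,fx=6,fy=6,interpolation=cv2.INTER_CUBIC))"
```

```text
(no output)
```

View pics/s37.png

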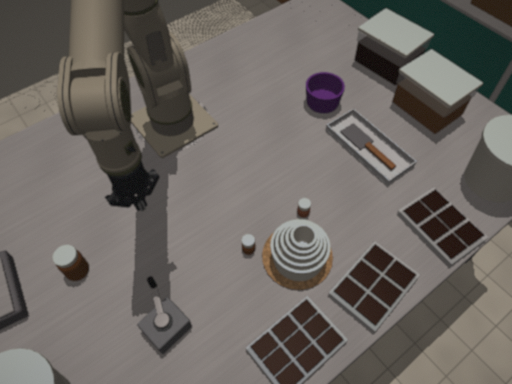

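View pics/d37.png

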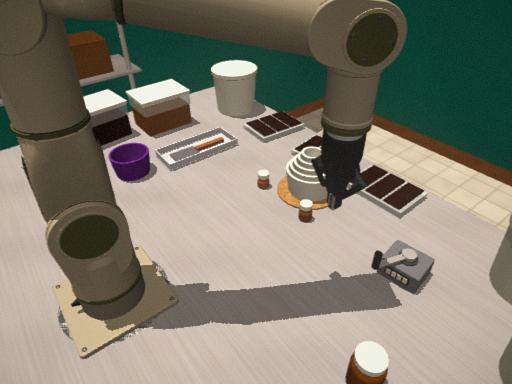

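View pics/s37b.png

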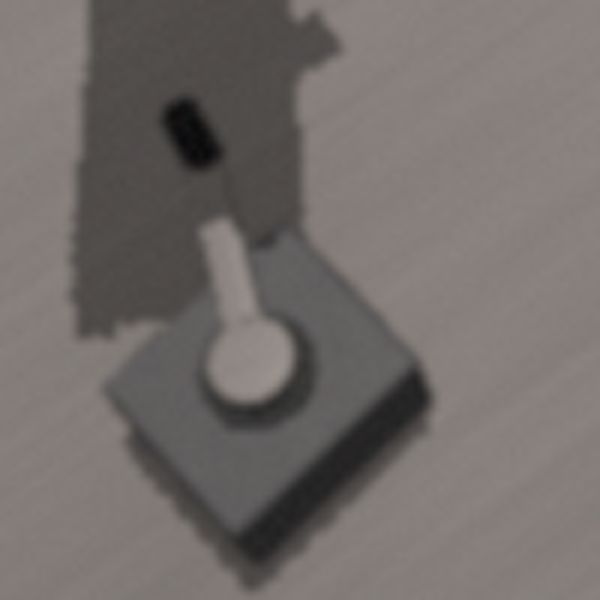

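```bash
python3 -c "
from h import *
f=grab_frame('scene'); cv2.imwrite('pics/s38.png',cv2.resize(f['img'][200:300,250:350],None,fx=6,fy=6,interpolation=cv2.INTER_CUBIC))"
```

```text
(no output)
```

View pics/s38.png

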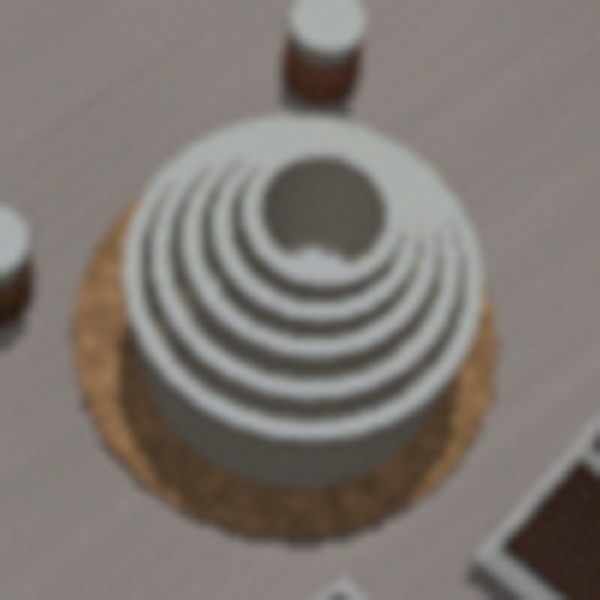

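The five rims step up evenly, the largest bowl stands wholly on the mat, and both jars are upright at their places. I am handing in.

```bash
python3 -c "
from h import *
print(sense()['time_s'],np.abs(sense()['joint_velocities']).max()); print(ticket.sign_off())"
```

```text
44.0 0.005413414847007551
the job is handed in; nothing more can be done
None
```

I finished the whole job and handed it in at 44 s; the hand-in gives no verdict.

- **Scraper:** I took it off the largest white bowl and laid it flat in the tray, close to the tray's centre.
- **Bowls:** All five were there. I set the largest on the cork mat, about 6 mm off centre. The other four went in by size, each gripped by its rim and dropped the last few millimetres. In the last pictures the rims step up evenly. The bowl centres agree to within about 4 mm, and the fitted rim sizes match each bowl standing on the next one's floor.
- **Lever:** I pushed it about 0.89 rad, and the force rose to about 25 N with only about 1 mm more travel, so I took that as the stop. It then sprang back to its starting pixel.
- **Jars and robot:** Both jars were still upright in their places, and the robot was clear of everything.

**Disagreements:**
- The cameras differed by about 5 mm on position (up to about 10 mm for one bowl), so I relied on the wrist camera for the fine placing.
- Lowering the fourth bowl met about 11 N at the end, most likely a fingertip on the next rim. It sat level and centred afterwards.
- Pressing the lever to its stop also showed about 16 N upward on the tool, which I did not explain.

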